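# Gang painter's panels in the jig for edge priming

## Task

Make the five primed panels ready for priming their edges: put the one left leaning on the box of paint tubes in the plywood jig with the other four, and get the whole slumped row standing upright, tight against the backstop, with the ends of all five flush against the side fence. The sliding stop must end up against the row so that it holds it; leave the tube box and everything else on the bench where it is.

Things in the scene. Friction and masses are not known exactly. Their poses are not given: they have to be found in the camera images.
- jig: plywood panel jig fixed to the bench: base board 15 thick, a backstop plate across one end, a low fence along the side away from the robot. Origin at table level below the inner corner of backstop and fence. Backstop face: plane y=0, the row goes from it to +y. Fence face: plane x=0, panels on its -x side. z up. The board spans x -175 to 30, y -70 to 375 (mm).
- backstop_top (a point): middle of the top edge of the backstop's face (jig x -55, y 0): the plate is 130 wide, 18 thick and rises 150 above the base board.
- fence_top (a point): middle of the top edge of the fence's face (jig x 0, y 65): the fence is 130 long, 18 thick and rises 45 above the base board.
- stop (a joint): the jig's sliding stop on the aluminium track in the base board. In m: 0 farthest from the backstop, growing as it is pushed towards the backstop; its face is at jig y = 0.310 minus this value. It stays where it is left (drag about 3 N). Starts at 0 to 0.03.
- stop_face (a point): middle of the stop's face turned to the backstop, 30 above the base board, jig x -65. The stop is a plate 120 wide, 15 thick, 56 high; behind it (jig +y) a block 70 wide, 27 high, reaching 60 behind the face, with a round knob of diameter 30, centre 40 behind the face, top 64 above the board. Push it from behind on the block or knob.
- panel1: painter's panel, light wood with both faces primed white, 130 wide x 12 thick x 150 high (mm). Origin at the middle of its bottom edge; x along the width, y through the thickness, z up its height. Starts in the jig's slumped row, top leaning to the backstop by 17 (panel1, next to the backstop) to 26 degrees (panel4, outermost), 6 to 24 mm short of the fence. 100 g.
- panel2: painter's panel, light wood with both faces primed white, 130 wide x 12 thick x 150 high (mm). Origin at the middle of its bottom edge; x along the width, y through the thickness, z up its height. Starts in the jig's slumped row, top leaning to the backstop by 17 (panel1, next to the backstop) to 26 degrees (panel4, outermost), 6 to 24 mm short of the fence. 100 g.
- panel3: painter's panel, light wood with both faces primed white, 130 wide x 12 thick x 150 high (mm). Origin at the middle of its bottom edge; x along the width, y through the thickness, z up its height. Starts in the jig's slumped row, top leaning to the backstop by 17 (panel1, next to the backstop) to 26 degrees (panel4, outermost), 6 to 24 mm short of the fence. 100 g.
- panel4: painter's panel, light wood with both faces primed white, 130 wide x 12 thick x 150 high (mm). Origin at the middle of its bottom edge; x along the width, y through the thickness, z up its height. Starts in the jig's slumped row, top leaning to the backstop by 17 (panel1, next to the backstop) to 26 degrees (panel4, outermost), 6 to 24 mm short of the fence. 100 g.
- panel5: painter's panel, light wood with both faces primed white, 130 wide x 12 thick x 150 high (mm). Origin at the middle of its bottom edge; x along the width, y through the thickness, z up its height. Starts outside the jig: its foot on the bench, leaning at about 32 degrees from upright, the top towards the tube box (-y of the panel) on whose upper edge it rests. 80 to 130 g.
- tube_box: open dark wooden box full of paint tubes, 150 x 70 x 72 high, 1.8 kg, on which panel5 leans. Origin at the centre of its underside, x along the long side; panel5 is on its +y side. To be left where it is.
- brush_tin: ribbed metal tin of paint brushes, 90 diameter, 110 high, brushes to about 240; origin under its middle. A bystander to be left where it is.
- medium_jar: amber glass jar, 56 diameter, 75 high; origin under its middle. A bystander to be left where it is.
- gesso_tub: white plastic tub, 72 diameter, 70 high; origin under its middle. A bystander to be left where it is.
- tape_roll: roll of tape lying flat, 90 diameter, 25 high; origin under its middle. A bystander to be left where it is.
- sanding_block: cork sanding block 90 x 50 x 30 high; origin under its middle. A bystander to be left where it is.
- paint_tin: metal paint tin, 86 diameter, 98 high; origin under its middle. A bystander to be left where it is.
- palette_knife: broad-bladed painter's knife lying flat, 200 long; origin under its middle. A bystander to be left where it is.
Things that resemble listed ones, but are neither listed nor needed, are in the scene too. What is shaped like the panel5 but yellow is not meant.

How it is judged (in metres and radians):
At the end, for the whole second after the job is handed in: All five panels stand on the jig base upright (within 2.9 degrees) and square (2.3 degrees), packed against the backstop (60 mm row at most 63.5 mm deep), far ends within 3.5 mm of the fence, the stop's face within 3.5 mm of the packed row, everything at rest (angle between each of panel1, panel2, panel3, panel4, panel5's own z axis and vertical below 0.05 rad and x of panel1 in the frame of jig between -0.0685 and -0.0615 m and y of panel1 in the frame of jig between 0.003 and 0.0575 m and z of panel1 in the frame of jig between 0.012 and 0.018 m and angle between the y axis of each of panel1, panel2, panel3, panel4, panel5 and the y axis of jig, either way round below 0.04 rad and linear speed of each of panel1, panel2, panel3, panel4, panel5 below 0.01 m/s and x of panel2 in the frame of jig between -0.0685 and -0.0615 m and y of panel2 in the frame of jig between 0.003 and 0.0575 m and z of panel2 in the frame of jig between 0.012 and 0.018 m and x of panel3 in the frame of jig between -0.0685 and -0.0615 m and y of panel3 in the frame of jig between 0.003 and 0.0575 m and z of panel3 in the frame of jig between 0.012 and 0.018 m and x of panel4 in the frame of jig between -0.0685 and -0.0615 m and y of panel4 in the frame of jig between 0.003 and 0.0575 m and z of panel4 in the frame of jig between 0.012 and 0.018 m and x of panel5 in the frame of jig between -0.0685 and -0.0615 m and y of panel5 in the frame of jig between 0.003 and 0.0575 m and z of panel5 in the frame of jig between 0.012 and 0.018 m and y of stop_face in the frame of jig below 0.0635 m and velocity of joint stop between -0.005 and 0.005 m/s); the robot touches nothing.
It fails at once if a bystander or the tube box is moved more than 40 mm (distance of any of brush_tin, medium_jar, gesso_tub, tape_roll, sanding_block, paint_tin, palette_knife, tube_box from where it was at the start of the episode above 0.04 m).
It also fails if it takes over 72 s, if anything falls off the work surface, if the arm or the gripper's body presses on something with over 40 N, if the wrist force passes 120 N, or if a joint passes its speed limit or range.

## Robot

A 6-joint arm with a two-finger parallel gripper is mounted at the origin on the work surface. World frame = base frame: x ahead of the robot, y to its left, z up, the work surface at z = 0. Lengths are in m, angles in degrees, forces in N, time in s.
With the tool pointing down it reaches from about 0.3 to 0.75 m from the base axis. Payload 8.5 kg.
Tool frame: the origin (TCP) lies midway between the tips of the shut fingers; the grasp point (between the pads) lies 19 mm behind it (env.hold_point_z is the distance from the TCP to the grasp point, in m); z points along the fingers, y is the line along which they close (so a half turn about z gives the same grasp; the last joint's range is limited). The gripper opens to 85 mm and grips with 20 to 120 N. Pads are 22 mm wide; open, the fingers measure 114 mm over their backs; the gripper's body (76 mm by 85 mm) begins 54 mm behind the grasp point. The pads swing forward as they close: fully open they stand 13 mm farther back than shut.
Start: joints at [55.273, 21.807, 74.336, -0, 83.858, -12.336], TCP at [0.21, 0.509, 0.21] pointing down, gripper open.
Joint ranges: [-178.18, 178.18], [-50.72, 133.34], [12.68, 142.11], [-81.47, 261.47], [9.98, 163.14], [-165.26, 165.26]. Speed limits (degrees/s): [136.94, 136.94, 180, 180, 180, 180].

## Interface

Orientations are given as a 3x3 rotation matrix whose columns are the frame's x, y, z axes.
In Python, from rig import observe, get_image, camera_info, env gives the robot as it stands.
- The arm moves only by the tool drive_tool, never from a script. Its arguments are lists of equal length, an entry for each row: "offset": the shift along the tool's x, y, z in units of 40 mm (1.0 is 40 mm), a list of three; "turn": the turn, a rotation vector about the tool's x, y, z in units of 6 degrees (1.0 is 6 degrees), a list of three; "hand": the opening, from 0 (shut) to 1 (fully open). A call has exactly 10 rows; each row shifts and turns the commanded pose from where the row before left it, along the tool's axes as they then stand; what a row does not reach is not made up. A row lasts 1/8 s, in which the tool goes at most 62.5 mm and 10.7 degrees, less where a joint would pass 70% of its speed; a pose out of reach is approached as far as the arm can. A call is refused whole if a number of a shift passes 1 or a number of a turn 1, either way. A call with a gripper value outside its range is refused whole. The fingers move at their own pace and stop on an object; "newtons" is the grip in N (left out, the last holds). Time passes only in rows, so rows that do not move let the fingers close, or fill a call up. It gives the time, the measured TCP pose, the force, the opening and the grip force at its end, in the units of the state.
- observe(): the state, without advancing time (a new reading comes with each control period).
- get_image(name): name is "scene" or "side" or "wrist"; returns the picture (420x560x3 uint8, blue, green, red); there is no depth.
- camera_info(name): a dict with "fx", "fy", "cx", "cy" (pixels), "world_to_cam" (4x4, takes a point from world to camera coordinates). Camera axes: x right, y down, z forward; pixel columns grow to the right and rows downward; lengths in m; the calibration is good to about 2 mm. The wrist camera is an equidistant fisheye: a pixel r from the principal point sees the ray r / f radians off the axis. A picture is of the moment at which its call begins: read the wrist's pose just before it. camera_info takes no time and is no camera call; for the wrist camera it gives the pose at the moment of the call.
- env.close_job(): hands the job in; it is judged then, once.
The state is a dict: "time_s": time; "q": joint angles; "qvel": joint speeds; "joint_efforts": joint torques, N m; "position": TCP position; "tool_rot": TCP orientation; "ft_force": force on the tool from outside, world axes, zero at the start; "wrist_torque": the same for the moment, N m; "grip_width": finger opening in m; "gripper_force": force on a finger pad.
Only numpy, scipy, OpenCV 4.12 (cv2) and the standard library are available. Lean on these libraries where they do the work, as an engineer would, in place of code of your own. Each camera call takes 0.05 s, during which the arm holds its last target. There are 200 camera calls.

## Working session

There is one attempt and no reset: what is moved stays moved. The work goes in short steps, Python scripts to look and compute and a tool call to move; the robot and the scene stay as the last step left them, time stands still between calls to the robot, and variables do not carry over. Pictures are saved under pics/ and viewed, at most 10 in all, crops included, and the job is handed in when it is done.

Besides the shell and the picture viewer there is one more tool, called after "Request:" by a JSON object that holds its "name" and its "arguments". drive_tool: Moves the arm, as the interface text tells. Its arguments: {"type":"object","properties":{"offset":{"type":"array"},"turn":{"type":"array"},"hand":{"type":"array"},"newtons":{"type":"number"}},"required":["offset","turn","hand"]}

```bash
mkdir -p pics; ls; python3 - <<'E'
from rig import observe,get_image,camera_info,env
import cv2,numpy as np
for n in("scene","side"):
    im=get_image(n); cv2.imwrite(f"pics/{n}0.png",cv2.resize(im,(784,588),interpolation=cv2.INTER_CUBIC))
    c=camera_info(n);print(n,c["fx"],c["fy"],c["cx"],c["cy"],np.round(c["world_to_cam"],4).tolist())
s=observe();print(s["time_s"],np.round(s["tool_rot"],3).tolist(),s["grip_width"],env.hold_point_z)
E
```

```text
pics
scene 485.2092146083694 485.2092146083694 278.3918166001052 208.78361893493414 [[-0.4593, 0.8882, -0.0094, 0.2211], [0.6716, 0.3403, -0.6582, -0.2894], [-0.5814, -0.3086, -0.7528, 2.1728], [0.0, 0.0, 0.0, 1.0]]
side 511.2535459943837 511.2535459943837 273.0784091719225 206.06592778980558 [[0.7248, 0.6889, -0.0089, -0.4152], [0.547, -0.5833, -0.6004, -0.2215], [-0.4188, 0.4304, -0.7996, 1.7079], [0.0, 0.0, 0.0, 1.0]]
0.1 [[-0.925, 0.381, -0.001], [0.381, 0.925, -0.001], [0.0, -0.001, -1.0]] 0.08518909485272146 0.0187
```

View pics/scene0.png

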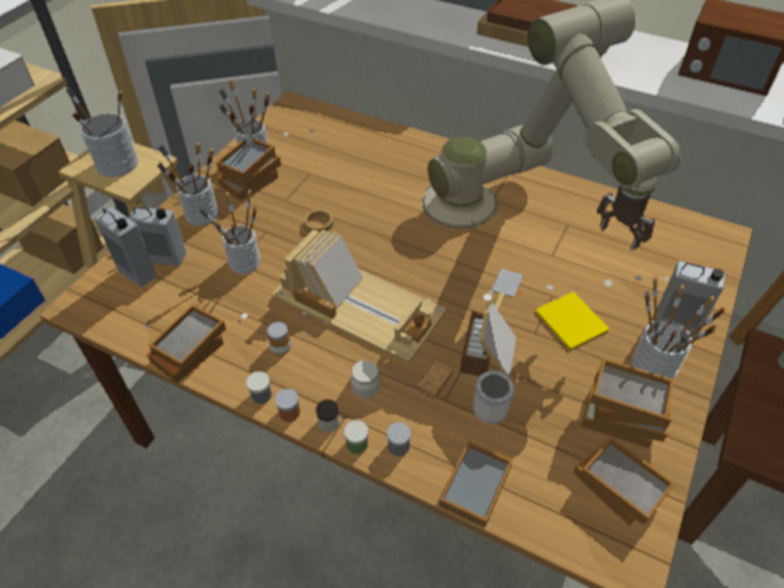

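View pics/side0.png

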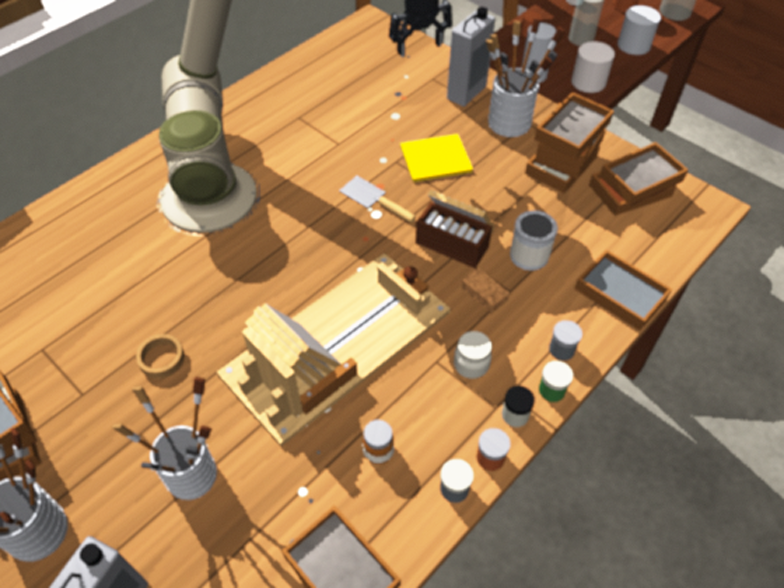

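```bash
cat > h.py <<'E'
from rig import observe,get_image,camera_info,env
import cv2,numpy as np
from scipy.optimize import least_squares
def crop(n,x0,y0,x1,y1,s,out):
    im=get_image(n)[y0:y1,x0:x1]
    cv2.imwrite("pics/"+out,cv2.resize(im,None,fx=s,fy=s,interpolation=cv2.INTER_CUBIC))
def proj(n,P,c=None):
    c=c or camera_info(n);W=np.array(c["world_to_cam"]);P=np.atleast_2d(P)
    q=P@W[:3,:3].T+W[:3,3]
    return np.c_[c["fx"]*q[:,0]/q[:,2]+c["cx"],c["fy"]*q[:,1]/q[:,2]+c["cy"]]
def Rz(a):
    c,s=np.cos(a),np.sin(a);return np.array([[c,-s,0],[s,c,0],[0,0,1.]])
def Rx(a):
    c,s=np.cos(a),np.sin(a);return np.array([[1,0,0],[0,c,-s],[0,s,c]])
def onplane(n,u,v,z):
    c=camera_info(n);W=np.array(c["world_to_cam"]);R=W[:3,:3];o=-R.T@W[:3,3]
    d=R.T@np.array([(u-c["cx"])/c["fx"],(v-c["cy"])/c["fy"],1]);return o+d*(z-o[2])/d[2]
E
python3 - <<'E'
from h import *
crop("scene",190,155,390,275,4,"s1.png");crop("side",150,130,360,320,3,"d1.png")
E
```

```text
(no output)
```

View pics/s1.png

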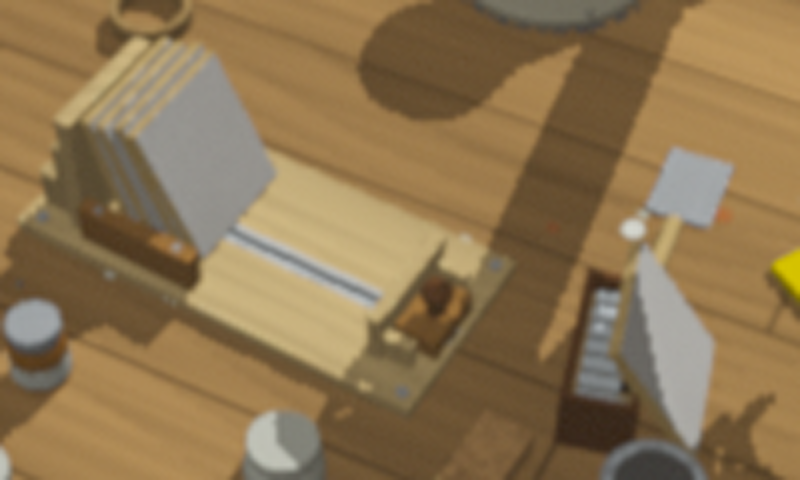

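View pics/d1.png

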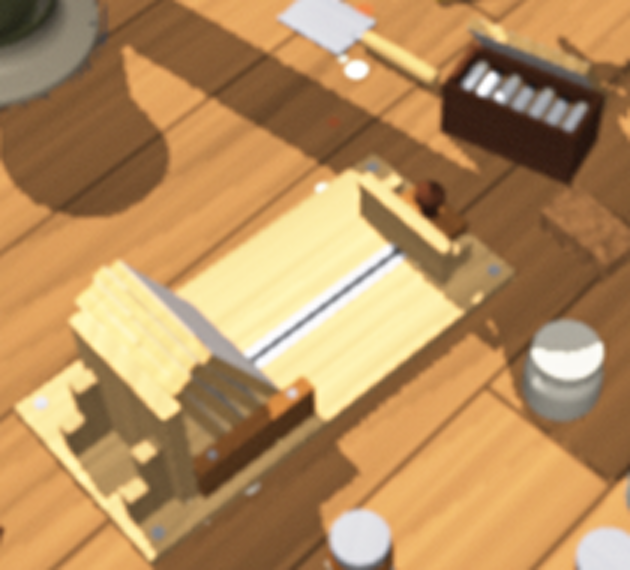

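```bash
cat > fit.py <<'E'
from h import *
S=lambda u,v:("scene",u/4+190,v/4+155); D=lambda u,v:("side",u/3+150,v/3+130)
cs={n:camera_info(n) for n in("scene","side")}
def fit(obs,pose,x0,name):
    def f(x):
        R,t=pose(x);return np.concatenate([(proj(o[0],R@np.array(p)/1+t,cs[o[0]])[0]-o[1:]) for p,o in obs])
    r=least_squares(f,x0,loss="soft_l1");print(name,np.round(r.x,4),np.round(r.fun,1).tolist());return r.x
m=1e-3
J=fit([((.03,-.07,.015),S(20,220)),((.03,.375,.015),S(408,410)),((-.175,.375,.015),S(513,262)),
 ((-.175,-.07,.015),D(15,405)),((.03,-.07,.015),D(155,553)),((.03,.375,.015),D(512,268)),((-.175,.375,.015),D(373,153))],
 lambda x:(Rz(x[2]),np.array([x[0],x[1],0])),[.5,-.1,0],"jig")
P=fit([((-.065,0,.15),S(645,247)),((.065,0,.15),S(618,352)),((-.065,.006,0),S(713,347)),((.065,.006,0),S(693,447)),
 ((-.065,-.006,.15),D(472,36)),((.065,-.006,.15),D(592,85)),((-.065,.006,.15),D(480,22)),((.065,.006,.15),D(605,72))],
 lambda x:(Rz(x[2])@Rx(x[3]),np.array([x[0],x[1],.003])),[.5,.3,0,.55],"panel5")
B=fit([((-.075,-.035,.072),D(443,85)),((-.075,-.035,0),D(443,122)),((.075,-.035,0),D(572,180)),((.075,.035,.072),D(603,98)),((.075,-.035,.072),D(572,138)),
 ((-.075,-.035,.072),S(590,270)),((.075,-.035,0),S(560,440)),((.075,-.035,.072),S(563,400))],lambda x:(Rz(x[2]),np.array([x[0],x[1],0])),[.5,.3,0],"box")
R=Rz(J[2]);t=np.array([J[0],J[1],0])
for q in [(380,325),]: pass
# stop face: top corners of plate in side view
def jl(p):return R.T@(p-t)
print("stop top corners jig",jl(onplane(*D(360,180),.071)),jl(onplane(*D(455,245),.071)))
print("panel4 far bottom corner jig (scene)",jl(onplane(*S(203,255),.015)),"near bottom",jl(onplane(*S(275,180),.015)))
print("robot in tool",np.round(Rz(0)[0],1))
E
python3 fit.py
```

```text
jig [ 0.5833 -0.2343 -0.0675] [-0.9, 0.1, 0.3, 0.3, 0.9, -0.3, -0.1, -0.2, -0.9, 1.4, 1.3, -0.1, -0.1, -1.3]
panel5 [0.5074 0.3656 0.2461 0.596 ] [-4.0, 0.6, -2.6, 3.0, -0.3, 0.6, 0.6, 4.2, 0.2, -1.0, -0.0, -1.7, -0.9, -0.1, -2.7, -1.2]
box [0.5212 0.2837 0.2284] [-0.0, -1.8, -0.7, 1.3, -0.9, 0.6, 1.2, -2.6, 1.4, -0.6, 0.1, -0.5, -1.1, 1.1, -0.4, -0.7]
stop top corners jig [-0.12009323  0.30811859  0.071     ] [-0.00189349  0.32063209  0.071     ]
panel4 far bottom corner jig (scene) [-0.02692716  0.1122345   0.015     ] near bottom [-0.1445217   0.11913603  0.015     ]
robot in tool [ 1. -0.  0.]
```

```bash
cat >> h.py <<'E'
from scipy.spatial.transform import Rotation as Ro
def plan(p,R,n,p0=None,R0=None):
    if p0 is None:
        s=observe();p0=np.array(s["position"]);R0=np.array(s["tool_rot"])
    rel=R0.T@R;t=R0.T@(np.array(p)-p0)
    w=Ro.from_matrix(rel).as_rotvec()/n;r=Ro.from_rotvec(w).as_matrix()
    M=sum(np.linalg.matrix_power(r,k) for k in range(n));d=np.linalg.solve(M,t)
    print("rows",n,"offset",np.round(d/.04,3).tolist(),"turn",np.round(np.degrees(w)/6,3).tolist())
def toolR(yaw,lean): # tool aligned with a panel of that pose
    return Rz(yaw)@Rx(lean)@np.diag([-1.,1,-1])
def ppt(x,y,yaw,lean,v): return Rz(yaw)@Rx(lean)@np.array(v)+[x,y,.006*np.sin(abs(lean))]
JX,JY,JA=.5833,-.2343,-.0675
def jw(v): return Rz(JA)@np.array(v)+[JX,JY,0]
E
python3 - <<'E'
from h import *
p=ppt(.508,.366,.24,.57,[0,0,.27]);print(p)
for n in(10,12,15):plan(p,toolR(.24,.57),n)
E
```

```text
[0.54263343 0.22447542 0.23055106]
rows 10 offset [-0.915, -0.594, -0.24] turn [-0.527, 0.171, -0.586]
rows 12 offset [-0.76, -0.498, -0.204] turn [-0.439, 0.143, -0.488]
rows 15 offset [-0.606, -0.401, -0.166] turn [-0.351, 0.114, -0.391]
```

Request:
{"name": "drive_tool", "arguments": {"offset": [[-0.92,-0.6,-0.24],[-0.92,-0.6,-0.24],[-0.92,-0.6,-0.24],[-0.92,-0.6,-0.24],[-0.92,-0.6,-0.24],[-0.92,-0.6,-0.24],[-0.92,-0.6,-0.24],[-0.92,-0.6,-0.24],[-0.92,-0.6,-0.24],[-0.92,-0.6,-0.24]], "turn": [[-0.53,0.17,-0.59],[-0.53,0.17,-0.59],[-0.53,0.17,-0.59],[-0.53,0.17,-0.59],[-0.53,0.17,-0.59],[-0.53,0.17,-0.59],[-0.53,0.17,-0.59],[-0.53,0.17,-0.59],[-0.53,0.17,-0.59],[-0.53,0.17,-0.59]], "hand": [0.45,0.45,0.45,0.45,0.45,0.45,0.45,0.45,0.45,0.45]}}

```text
time_s: 1.45
position: [0.546, 0.2217, 0.2302]
tool_rot: [[-0.97, -0.206, -0.128], [-0.242, 0.813, 0.529], [-0.005, 0.544, -0.839]]
ft_force: [0.3, -0.3, 0.7]
grip_width: 0.0384
gripper_force: 0.0
```

```bash
python3 - <<'E'
from h import *
s=observe();print(s["time_s"],s["position"],np.round(s["tool_rot"],3).tolist(),s["grip_width"])
c=camera_info("wrist");np.save("w1.npy",c,allow_pickle=True);print({k:np.round(v,3).tolist() for k,v in c.items()})
W=np.array(c["world_to_cam"]);print("cam pos",-W[:3,:3].T@W[:3,3])
cv2.imwrite("pics/w1.png",cv2.resize(get_image("wrist"),(784,588)))
E
```

```text
1.45 [0.54595573 0.2216784  0.2301877 ] [[-0.97, -0.206, -0.128], [-0.242, 0.813, 0.529], [-0.005, 0.544, -0.839]] 0.03837224507454638
{'fx': 325.192, 'fy': 325.192, 'cx': 276.756, 'cy': 208.198, 'world_to_cam': [[-0.207, 0.813, 0.544, -0.192], [0.964, 0.074, 0.255, -0.579], [0.167, 0.577, -0.799, 0.143], [0.0, 0.0, 0.0, 1.0]]}
cam pos [0.4948323  0.11695014 0.36690101]
```

View pics/w1.png

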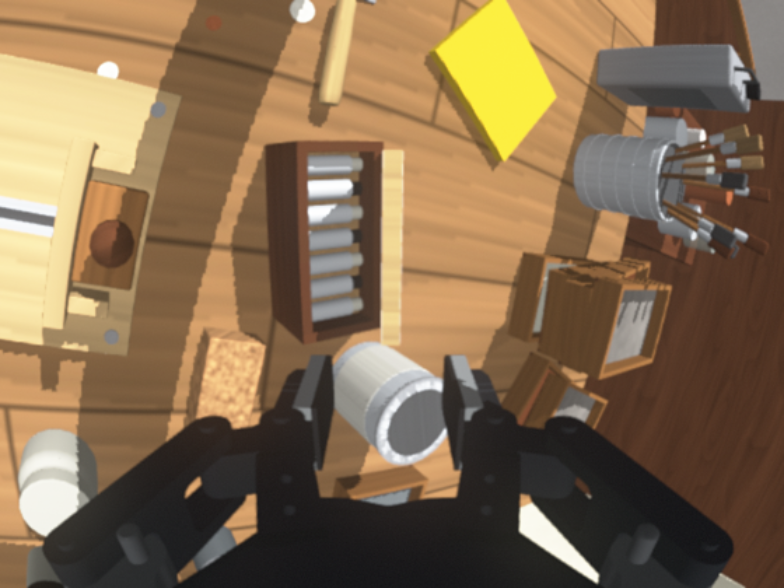

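```bash
cat >> h.py <<'E'
def fproj(c,P):
    W=np.array(c["world_to_cam"]);q=np.atleast_2d(P)@W[:3,:3].T+W[:3,3]
    th=np.arctan2(np.hypot(q[:,0],q[:,1]),q[:,2]);ph=np.arctan2(q[:,1],q[:,0])
    return np.c_[c["fx"]*th*np.cos(ph)+c["cx"],c["fy"]*th*np.sin(ph)+c["cy"]]
def fplane(c,u,v,z):
    W=np.array(c["world_to_cam"]);R=W[:3,:3];o=-R.T@W[:3,3]
    x,y=(u-c["cx"])/c["fx"],(v-c["cy"])/c["fy"];th=np.hypot(x,y)
    d=R.T@np.array([x/th*np.sin(th),y/th*np.sin(th),np.cos(th)]);return o+d*(z-o[2])/d[2]
E
python3 - <<'E'
from h import *
c=np.load("w1.npy",allow_pickle=True).item()
S=lambda u,v:("scene",u/4+190,v/4+155); D=lambda u,v:("side",u/3+150,v/3+130);Wp=lambda u,v:("w",u/1.4,v/1.4)
cs={n:camera_info(n) for n in("scene","side")}
def fit(obs,pose,x0,name):
    def f(x):
        R,t=pose(x);return np.concatenate([((fproj(c,R@np.array(p)+t) if o[0]=="w" else proj(o[0],R@np.array(p)+t,cs[o[0]]))[0]-o[1:]) for p,o in obs])
    r=least_squares(f,x0,loss="soft_l1");print(name,np.round(r.x,4),np.round(r.fun,1).tolist());return r.x
P=fit([((-.065,-.006,.15),Wp(382,150)),((-.065,.006,.15),Wp(403,150)),((.065,.006,.15),Wp(400,343)),((.065,-.006,.15),Wp(381,343)),
 ((-.065,0,.15),S(645,247)),((-.065,.006,0),S(713,347)),((.065,-.006,.15),D(592,85))],
 lambda x:(Rz(x[2])@Rx(x[3]),np.array([x[0],x[1],.003])),[.5,.36,.2,.55],"panel5")
J=fit([((.03,-.07,.015),S(20,220)),((.03,.375,.015),S(408,410)),((-.175,.375,.015),S(513,262)),
 ((-.175,-.07,.015),D(15,405)),((.03,-.07,.015),D(155,553)),((.03,.375,.015),D(512,268)),((-.175,.375,.015),D(373,153)),
 ((-.175,.375,.015),Wp(180,95)),((.03,.375,.015),Wp(125,355))],
 lambda x:(Rz(x[2]),np.array([x[0],x[1],0])),[.5,-.1,0],"jig")
E
```

```text
panel5 [0.4981 0.3706 0.2377 0.6094] [0.7, 0.1, -0.5, 0.3, -0.7, 0.2, 0.5, -0.0, -2.1, -0.7, 2.0, -0.7, -2.0, -3.6]
jig [ 0.5832 -0.2366 -0.0699] [-1.4, -0.2, -0.4, 0.2, 0.3, -0.3, -0.7, 0.2, -1.7, 2.0, 1.0, 0.6, -0.3, -0.8, 0.5, -0.5, 0.7, 0.6]
```

```bash
python3 - <<'E'
from h import *
P=(.499,.367,.238,.58)
R=toolR(P[2],P[3]);a=ppt(*P,[0,0,.19]);b=ppt(*P,[0,0,.113]);print(a,b)
plan(a,R,4);plan(b,R,5,a,R)
E
```

```text
[0.52354835 0.26581057 0.16221605] [0.51359981 0.30681892 0.09780842]
rows 4 offset [0.093, 0.051, 0.52] turn [-0.008, 0.002, 0.016]
rows 5 offset [0.0, -0.0, 0.385] turn [0.0, 0.0, 0.0]
```

Request:
{"name": "drive_tool", "arguments": {"offset": [[0.1,0.05,0.52],[0.09,0.05,0.52],[0.09,0.05,0.52],[0.09,0.05,0.52],[0,0,0],[0,0,0.39],[0,0,0.39],[0,0,0.39],[0,0,0.39],[0,0,0.37]], "turn": [[0,0,0.02],[0,0,0.02],[0,0,0.02],[0,0,0],[0,0,0],[0,0,0],[0,0,0],[0,0,0],[0,0,0],[0,0,0]], "hand": [0.4,0.4,0.4,0.4,0.4,0.4,0.4,0.4,0.4,0.4]}}

```text
time_s: 2.75
position: [0.508, 0.3109, 0.0988]
tool_rot: [[-0.972, -0.199, -0.128], [-0.236, 0.816, 0.527], [-0.0, 0.542, -0.84]]
ft_force: [0.1, 0.1, -0.4]
grip_width: 0.034
gripper_force: 0.0
```

Request:
{"name": "drive_tool", "arguments": {"offset": [[0,-0.12,0],[0,0,0],[0,0,0],[0,0,0],[0,0,0],[0,0,0],[0,0,0],[0,0,0],[0,0,0],[0,0,0]], "turn": [[0,0,0],[0,0,0],[0,0,0],[0,0,0],[0,0,0],[0,0,0],[0,0,0],[0,0,0],[0,0,0],[0,0,0]], "hand": [0.4,0.05,0.05,0.05,0.05,0.05,0.05,0.05,0.05,0.05], "newtons": 40}}

```text
time_s: 4.0
position: [0.5092, 0.3064, 0.0971]
tool_rot: [[-0.972, -0.199, -0.128], [-0.236, 0.816, 0.527], [-0.001, 0.542, -0.84]]
ft_force: [-0.4, -0.1, 0.2]
grip_width: 0.0109
gripper_force: 41.7
```

```bash
cat >> h.py <<'E'
JX,JY,JA=.5832,-.2366,-.0699
E
python3 - <<'E'
from h import *
s=observe();p=np.array(s["position"]);T=np.array(s["tool_rot"])
Rp=T@np.diag([-1,1,-1.])
foot=np.array([.499,.367,.0033]);g=Rp.T@(p-foot);print("tcp in panel",g)
p1=p+[0,0,.12];plan(p1,T,4)
L=.454;R2=Rz(JA)@Rx(L)
f2=jw([-.073,.165,.015+.006*np.sin(L)+.08])
g[1]=0
p2=f2+R2@g;print(p2);plan(p2,R2@np.diag([-1,1,-1.]),12,p1,T)
f3=jw([-.073,.165,.015+.006*np.sin(L)+.004]);plan(f3+R2@g,R2@np.diag([-1,1,-1.]),4,p2,R2@np.diag([-1,1,-1.]))
E
```

```text
tcp in panel [-0.00433816 -0.00058238  0.1120729 ]
rows 4 offset [-0.0, 0.407, -0.63] turn [0.0, 0.0, 0.0]
[ 0.51414195 -0.11563249  0.1983513 ]
rows 12 offset [0.075, -0.784, -0.402] turn [0.094, -0.12, 0.214]
rows 4 offset [0.0, -0.208, 0.427] turn [0.0, 0.0, 0.0]
```

Request:
{"name": "drive_tool", "arguments": {"offset": [[0,0.41,-0.63],[0,0.41,-0.63],[0,0.41,-0.63],[0,0.41,-0.63],[0.08,-0.78,-0.4],[0.08,-0.78,-0.4],[0.08,-0.78,-0.4],[0.08,-0.78,-0.4],[0.08,-0.78,-0.4],[0.08,-0.78,-0.4]], "turn": [[0,0,0],[0,0,0],[0,0,0],[0,0,0],[0.09,-0.12,0.21],[0.09,-0.12,0.21],[0.09,-0.12,0.21],[0.09,-0.12,0.21],[0.09,-0.12,0.21],[0.09,-0.12,0.21]], "hand": [0.05,0.05,0.05,0.05,0.05,0.05,0.05,0.05,0.05,0.05]}}

```text
time_s: 5.25
position: [0.5265, 0.096, 0.2015]
tool_rot: [[-0.996, -0.073, -0.045], [-0.085, 0.867, 0.491], [0.003, 0.494, -0.87]]
ft_force: [0.1, 0.4, -0.9]
grip_width: 0.0111
gripper_force: 41.6
```

Request:
{"name": "drive_tool", "arguments": {"offset": [[0.08,-0.78,-0.4],[0.08,-0.78,-0.4],[0.08,-0.78,-0.4],[0.08,-0.78,-0.4],[0.08,-0.78,-0.4],[0.08,-0.78,-0.4],[0,0,0],[0,0,0],[0,0,0],[0,0,0]], "turn": [[0.09,-0.12,0.21],[0.09,-0.12,0.21],[0.09,-0.12,0.21],[0.09,-0.12,0.21],[0.09,-0.12,0.21],[0.09,-0.12,0.21],[0,0,0],[0,0,0],[0,0,0],[0,0,0]], "hand": [0.05,0.05,0.05,0.05,0.05,0.05,0.05,0.05,0.05,0.05]}}

```text
time_s: 6.5
position: [0.5123, -0.1127, 0.1977]
tool_rot: [[-0.998, 0.057, 0.03], [0.064, 0.894, 0.443], [-0.002, 0.444, -0.896]]
ft_force: [0.8, -0.3, -0.5]
grip_width: 0.0108
gripper_force: 41.6
```

```bash
python3 - <<'E'
from h import *
c=camera_info("wrist");np.save("w2.npy",c,allow_pickle=True)
a=cv2.resize(get_image("wrist"),(440,330));b=cv2.resize(get_image("side")[100:325,110:360],(360,324));d=cv2.resize(get_image("scene")[140:270,190:390],(400,260))
m=np.zeros((590,800,3),np.uint8);m[:330,:440]=a;m[:324,440:]=b;m[330:590,:400]=d
cv2.imwrite("pics/m2.png",m);s=observe();print(s["grip_width"])
E
```

```text
0.0109636525311979
```

View pics/m2.png

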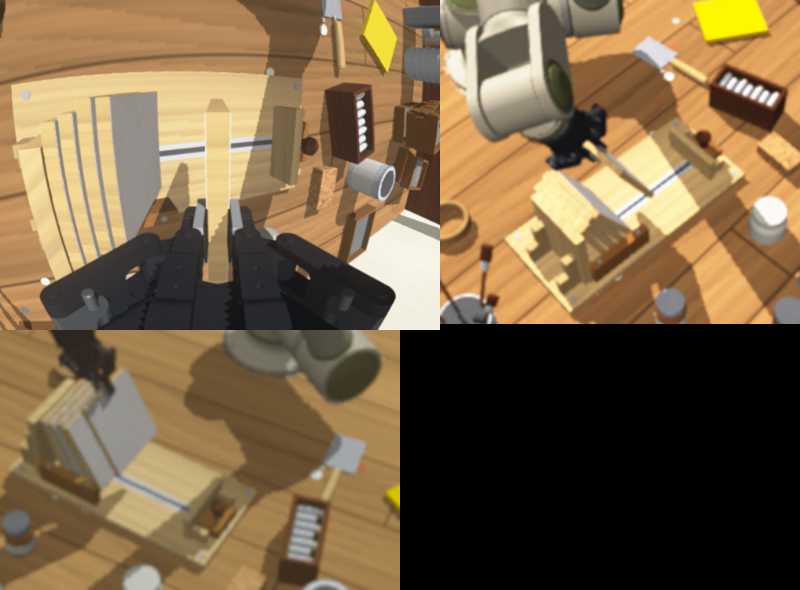

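```bash
python3 - <<'E'
from h import *
c=np.load("w2.npy",allow_pickle=True).item();k=560/440
for q in [(159,93),(161,175)]: print(Rz(JA).T@(fplane(c,q[0]*k,q[1]*k,.015)-[JX,JY,0]))
print("p4 top",[Rz(JA).T@(fplane(c,u*k,v*k,.15)-[JX,JY,0]) for u,v in [(110,97),(127,255)]])
s=observe();p=np.array(s["position"]);T=np.array(s["tool_rot"]);Rp=T@np.diag([-1,1,-1.]);g=np.array([-.0043,0,.1121])
foot=p-Rp@g;print("foot jig",Rz(JA).T@(foot-[JX,JY,0]))
L=.454;R2=Rz(JA)@Rx(L);RR=R2@np.diag([-1,1,-1.])
f3=jw([-.073,.165,.015+.006*np.sin(L)+.003]);plan(f3+R2@g,RR,8)
E
```

```text
[-0.14630893  0.12449136  0.015     ]
[-0.03418546  0.12221302  0.015     ]
p4 top [array([-0.14867853,  0.05463844,  0.15      ]), array([-0.01181306,  0.05206949,  0.15      ])]
foot jig [-0.07513432  0.16804183  0.09716174]
rows 8 offset [-0.006, -0.112, 0.21] turn [0.007, -0.001, 0.006]
```

Request:
{"name": "drive_tool", "arguments": {"offset": [[0,-0.1,0.22],[0,-0.1,0.22],[0,-0.1,0.22],[0,-0.1,0.22],[0,-0.1,0.22],[0,-0.1,0.22],[0,-0.1,0.22],[0,-0.1,0.22],[0,0,0],[0,0,0]], "turn": [[0,0,0],[0,0,0],[0,0,0],[0,0,0],[0,0,0],[0,0,0],[0,0,0],[0,0,0],[0,0,0],[0,0,0]], "hand": [0.05,0.05,0.05,0.05,0.05,0.05,0.05,0.05,0.05,0.05]}}

```text
time_s: 7.9
position: [0.5127, -0.1109, 0.1205]
tool_rot: [[-0.998, 0.058, 0.031], [0.065, 0.894, 0.442], [-0.002, 0.443, -0.896]]
ft_force: [-0.3, -0.4, -0.8]
grip_width: 0.0109
gripper_force: 41.6
```

Request:
{"name": "drive_tool", "arguments": {"offset": [[0,-0.01,0.02],[0,-0.01,0.02],[0,-0.01,0.02],[0,0,0],[0,0,0],[0,0,0],[0,0,0],[0,0,0],[0,0,0],[0,0,0]], "turn": [[0,0,0],[0,0,0],[0,0,0],[0,0,0],[0,0,0],[0,0,0],[0,0,0],[0,0,0],[0,0,0],[0,0,0]], "hand": [0.05,0.05,0.05,0.05,0.05,0.05,0.05,0.05,0.05,0.05]}}

```text
time_s: 9.15
position: [0.5126, -0.1108, 0.1176]
tool_rot: [[-0.998, 0.058, 0.03], [0.065, 0.894, 0.443], [-0.001, 0.444, -0.896]]
ft_force: [1.0, -0.6, -1.3]
grip_width: 0.0108
gripper_force: 41.6
```

Request:
{"name": "drive_tool", "arguments": {"offset": [[0,-0.01,0.02],[0,-0.01,0.02],[0,-0.01,0.02],[0,0,0],[0,0,0],[0,0,0],[0,0,0],[0,0,0],[0,0,0],[0,0,0]], "turn": [[0,0,0],[0,0,0],[0,0,0],[0,0,0],[0,0,0],[0,0,0],[0,0,0],[0,0,0],[0,0,0],[0,0,0]], "hand": [0.05,0.05,0.05,0.05,0.05,0.05,0.05,0.05,0.05,0.05]}}

```text
time_s: 10.4
position: [0.513, -0.1116, 0.1167]
tool_rot: [[-0.998, 0.057, 0.033], [0.066, 0.895, 0.441], [-0.004, 0.443, -0.897]]
ft_force: [-2.9, -5.2, 13.7]
grip_width: 0.011
gripper_force: 43.8
```

Request:
{"name": "drive_tool", "arguments": {"offset": [[0,0,0],[0,0,0],[0,0,0],[0,0,0],[0,0,-0.4],[0,0,-0.6],[0,0,-0.6],[0,0,-0.6],[0,0,-0.6],[0,0,-0.6]], "turn": [[0,0,0],[0,0,0],[0,0,0],[0,0,0],[0,0,0],[0,0,0],[0,0,0],[0,0,0],[0,0,0],[0,0,0]], "hand": [0.28,0.28,0.28,0.28,0.28,0.28,0.28,0.28,0.28,0.28]}}

```text
time_s: 11.65
position: [0.5083, -0.1712, 0.2374]
tool_rot: [[-0.998, 0.058, 0.03], [0.065, 0.894, 0.443], [-0.001, 0.444, -0.896]]
ft_force: [-0.7, 0.3, -0.4]
grip_width: 0.0236
gripper_force: 0.0
```

```bash
python3 - <<'E'
from h import *
c=camera_info("wrist");np.save("w3.npy",c,allow_pickle=True)
a=cv2.resize(get_image("wrist"),(440,330));b=cv2.resize(get_image("side")[100:325,110:360],(360,324));d=cv2.resize(get_image("scene")[140:270,190:390],(400,260))
m=np.zeros((590,800,3),np.uint8);m[:330,:440]=a;m[:324,440:]=b;m[330:590,:400]=d
cv2.imwrite("pics/m3.png",m)
E
```

```text
(no output)
```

View pics/m3.png

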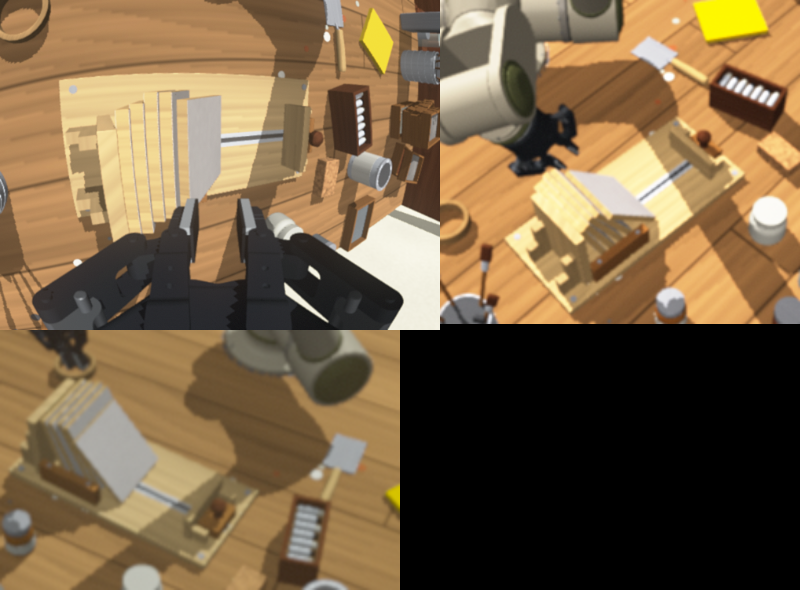

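```bash
python3 - <<'E'
from h import *
R=toolR(JA,0)
a=jw([-.065,.415,.15]);b=jw([-.065,.415,.025])
plan(a,R,14);plan(b,R,5,a,R)
E
```

```text
rows 14 offset [-0.026, 0.582, 0.308] turn [0.313, 0.001, 0.003]
rows 5 offset [0.0, 0.0, 0.625] turn [0.0, 0.0, 0.0]
```

Request:
{"name": "drive_tool", "arguments": {"offset": [[-0.03,0.58,0.3],[-0.03,0.58,0.3],[-0.03,0.58,0.3],[-0.03,0.58,0.3],[-0.03,0.58,0.3],[-0.03,0.58,0.3],[-0.03,0.58,0.3],[-0.03,0.58,0.3],[-0.03,0.58,0.3],[-0.03,0.58,0.3]], "turn": [[0.31,0,0],[0.31,0,0],[0.31,0,0],[0.31,0,0],[0.31,0,0],[0.31,0,0],[0.31,0,0],[0.31,0,0],[0.31,0,0],[0.31,0,0]], "hand": [0.1,0,0,0,0,0,0,0,0,0]}}

```text
time_s: 13.05
position: [0.5365, 0.0856, 0.193]
tool_rot: [[-0.998, 0.064, 0.008], [0.065, 0.989, 0.133], [0.0, 0.134, -0.991]]
ft_force: [-0.3, -0.3, 0.4]
grip_width: -0.0
gripper_force: 0.0
```

Request:
{"name": "drive_tool", "arguments": {"offset": [[-0.03,0.58,0.3],[-0.03,0.58,0.3],[-0.03,0.58,0.3],[-0.03,0.58,0.3],[0,0,0],[0,0,0],[0,0,0],[0,0,0],[0,0,0],[0,0,0]], "turn": [[0.31,0,0],[0.32,0,0],[0.32,0,0],[0.32,0,0],[0,0,0],[0,0,0],[0,0,0],[0,0,0],[0,0,0],[0,0,0]], "hand": [0,0,0,0,0,0,0,0,0,0]}}

```text
time_s: 14.3
position: [0.5484, 0.18, 0.1547]
tool_rot: [[-0.998, 0.066, 0.002], [0.066, 0.998, 0.002], [-0.002, 0.002, -1.0]]
ft_force: [0.8, -0.1, -0.2]
grip_width: 0.0001
gripper_force: 0.0
```

```bash
python3 - <<'E'
from h import *
R=toolR(JA,0)
plan(jw([-.065,.415,.025]),R,8)
c=camera_info("wrist");np.save("w4.npy",c,allow_pickle=True)
cv2.imwrite("pics/w4.png",get_image("wrist"))
E
```

```text
rows 8 offset [0.004, 0.005, 0.405] turn [0.003, 0.002, 0.005]
```

View pics/w4.png

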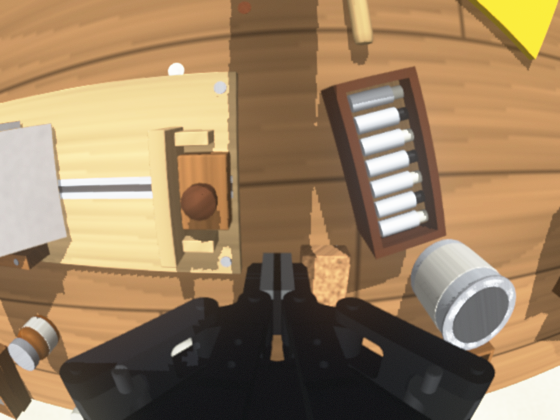

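```bash
python3 - <<'E'
from h import *
c=np.load("w4.npy",allow_pickle=True).item()
j=lambda u,v,z:np.round(Rz(JA).T@(fplane(c,u,v,z)-[JX,JY,0]),4)
print("sand",j(303,247,.03),j(347,255,.03),"block rear",j(228,153,.042),j(229,228,.042),"knob",j(198,195,.079),"face top",j(152,130,.071),j(160,265,.071))
print("box corner",j(322,90,.072),j(377,255,.072), "board rear",j(236,72,.015),j(239,273,.015),"p5 foot",j(52,125,.015),j(66,240,.015))
E
```

```text
sand [-0.0085  0.4398  0.03  ] [0.0008 0.4843 0.03  ] block rear [-0.1012  0.372   0.042 ] [-0.0326  0.3705  0.042 ] knob [-0.0738  0.3528  0.079 ] face top [-0.1253  0.3151  0.071 ] [-0.0073  0.31    0.071 ]
box corner [-0.1537  0.4474  0.072 ] [-0.0189  0.501   0.072 ] board rear [-0.1737  0.3764  0.015 ] [0.0291 0.3744 0.015 ] p5 foot [-0.1377  0.1682  0.015 ] [-0.0028  0.1643  0.015 ]
```

Request:
{"name": "drive_tool", "arguments": {"offset": [[0,0,0.4],[0,0,0.4],[0,0,0.4],[0,0,0.4],[0,0,0.4],[0,0,0.4],[0,0,0.4],[0,0,0.4],[0,-0.2,0],[0,-0.3,0]], "turn": [[0,0,0],[0,0,0],[0,0,0],[0,0,0],[0,0,0],[0,0,0],[0,0,0],[0,0,0],[0,0,0],[0,0,0]], "hand": [0,0,0,0,0,0,0,0,0,0]}}

```text
time_s: 15.6
position: [0.5475, 0.1599, 0.0269]
tool_rot: [[-0.998, 0.065, 0.002], [0.065, 0.998, 0.002], [-0.002, 0.002, -1.0]]
ft_force: [0.8, 0.2, -0.1]
grip_width: 0.0001
gripper_force: 0.0
```

Request:
{"name": "drive_tool", "arguments": {"offset": [[0,-0.3,0],[0,-0.3,0],[0,-0.3,0],[0,-0.3,0],[0,-0.3,0],[0,-0.3,0],[0,-0.3,0],[0,-0.3,0],[0,-0.3,0],[0,-0.3,0]], "turn": [[0,0,0],[0,0,0],[0,0,0],[0,0,0],[0,0,0],[0,0,0],[0,0,0],[0,0,0],[0,0,0],[0,0,0]], "hand": [0,0,0,0,0,0,0,0,0,0]}}

```text
time_s: 16.85
position: [0.5392, 0.04, 0.0262]
tool_rot: [[-0.998, 0.065, 0.001], [0.065, 0.998, 0.002], [-0.001, 0.002, -1.0]]
ft_force: [-0.2, 4.2, 3.3]
grip_width: 0.0002
gripper_force: 1.8
```

Request:
{"name": "drive_tool", "arguments": {"offset": [[0,-0.2,0],[0,-0.2,0],[0,-0.2,0],[0,-0.2,0],[0,-0.2,0],[0,-0.2,0],[0,-0.2,0],[0,-0.2,0],[0,-0.2,0],[0,-0.2,0]], "turn": [[0,0,0],[0,0,0],[0,0,0],[0,0,0],[0,0,0],[0,0,0],[0,0,0],[0,0,0],[0,0,0],[0,0,0]], "hand": [0,0,0,0,0,0,0,0,0,0]}}

```text
time_s: 18.1
position: [0.5339, -0.0395, 0.026]
tool_rot: [[-0.998, 0.065, 0.001], [0.065, 0.998, 0.002], [-0.001, 0.002, -1.0]]
ft_force: [-3.0, 4.7, 1.2]
grip_width: 0.0002
gripper_force: 2.3
```

```bash
python3 - <<'E'
from h import *
c=camera_info("wrist");np.save("w5.npy",c,allow_pickle=True)
a=cv2.resize(get_image("wrist"),(440,330));b=cv2.resize(get_image("side")[100:325,110:360],(360,324));d=cv2.resize(get_image("scene")[140:270,190:390],(400,260))
m=np.zeros((590,800,3),np.uint8);m[:330,:440]=a;m[:324,440:]=b;m[330:590,:400]=d
cv2.imwrite("pics/m5.png",m);p=np.array(observe()["position"]);print(Rz(JA).T@(p-[JX,JY,0]))
E
```

```text
[-0.06212415  0.19269712  0.02615789]
```

View pics/m5.png

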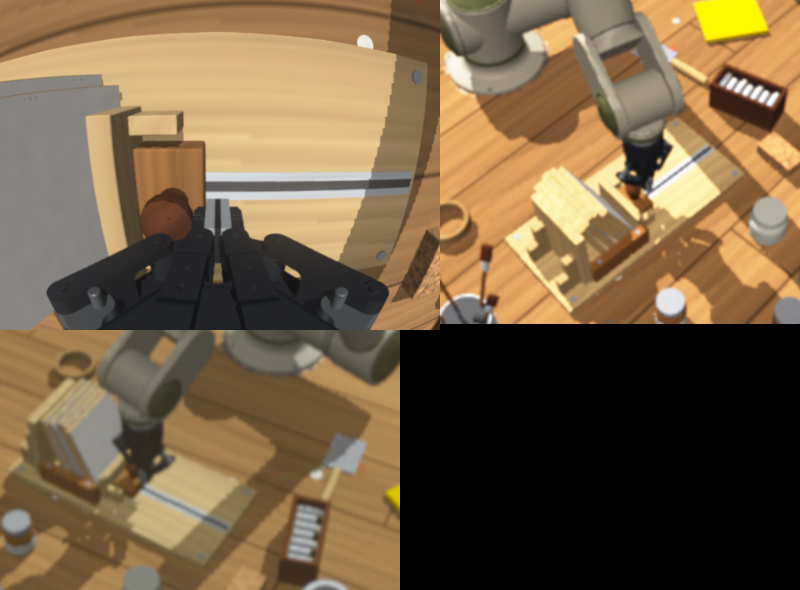

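Request:
{"name": "drive_tool", "arguments": {"offset": [[0,-0.12,0],[0,-0.12,0],[0,-0.12,0],[0,-0.12,0],[0,-0.12,0],[0,-0.12,0],[0,-0.12,0],[0,-0.12,0],[0,-0.12,0],[0,0,0]], "turn": [[0,0,0],[0,0,0],[0,0,0],[0,0,0],[0,0,0],[0,0,0],[0,0,0],[0,0,0],[0,0,0],[0,0,0]], "hand": [0,0,0,0,0,0,0,0,0,0]}}

```text
time_s: 19.5
position: [0.5317, -0.0824, 0.0261]
tool_rot: [[-0.998, 0.065, 0.002], [0.065, 0.998, 0.002], [-0.002, 0.002, -1.0]]
ft_force: [0.4, 2.1, 1.2]
grip_width: 0.0002
gripper_force: 1.4
```

Request:
{"name": "drive_tool", "arguments": {"offset": [[0,-0.06,0],[0,-0.06,0],[0,-0.06,0],[0,-0.05,0],[0,-0.05,0],[0,0,0],[0,0,0],[0,0,0],[0,0,0],[0,0,0]], "turn": [[0,0,0],[0,0,0],[0,0,0],[0,0,0],[0,0,0],[0,0,0],[0,0,0],[0,0,0],[0,0,0],[0,0,0]], "hand": [0,0,0,0,0,0,0,0,0,0]}}

```text
time_s: 20.75
position: [0.5308, -0.0933, 0.0261]
tool_rot: [[-0.998, 0.065, 0.002], [0.065, 0.998, 0.002], [-0.002, 0.002, -1.0]]
ft_force: [1.6, 4.7, 1.8]
grip_width: 0.0002
gripper_force: 2.6
```

```bash
cat >> h.py <<'E'
def tiltR(t):
    return Rz(JA)@Ro.from_euler("y",-t,degrees=True).as_matrix()@np.diag([-1.,1,-1])
def jl(p): return Rz(JA).T@(np.array(p)-[JX,JY,0])
E
python3 - <<'E'
from h import *
print("tape",onplane("scene",318/1.4,222/1.4,.012),jl(onplane("scene",318/1.4,222/1.4,.012)))
s=observe();p=np.array(s["position"]);T=np.array(s["tool_rot"])
p1=p+T@np.array([0,.012,-.17]);R=tiltR(40);a=jw([-.2,.016,.19]);b=jw([-.19,.016,.045])
plan(a,R,10,p1,T);plan(b,R,6,a,R);print(a,b)
E
```

```text
tape [ 0.29461503 -0.3460294   0.012     ] [-0.28023736 -0.12931784  0.012     ]
rows 10 offset [0.339, -0.336, -0.094] turn [0.003, -0.665, 0.003]
rows 6 offset [0.356, 0.0, 0.49] turn [0.0, 0.0, 0.0]
[ 0.38480589 -0.20667045  0.19      ] [ 0.39478147 -0.20736888  0.045     ]
```

Request:
{"name": "drive_tool", "arguments": {"offset": [[0,0.3,0],[0,0,-0.85],[0,0,-0.85],[0,0,-0.85],[0,0,-0.85],[0,0,-0.85],[0.34,-0.34,-0.09],[0.34,-0.34,-0.09],[0.34,-0.34,-0.09],[0.34,-0.34,-0.09]], "turn": [[0,0,0],[0,0,0],[0,0,0],[0,0,0],[0,0,0],[0,0,0],[0,-0.67,0],[0,-0.67,0],[0,-0.67,0],[0,-0.67,0]], "hand": [0,0,0,0,0,0,0,0,0,0]}}

```text
time_s: 22.0
position: [0.4717, -0.1326, 0.2045]
tool_rot: [[-0.958, 0.065, 0.28], [0.063, 0.998, -0.018], [-0.28, 0.001, -0.96]]
ft_force: [0.3, -0.4, 0.4]
grip_width: -0.0
gripper_force: 0.0
```

Request:
{"name": "drive_tool", "arguments": {"offset": [[0.34,-0.34,-0.09],[0.34,-0.34,-0.09],[0.34,-0.34,-0.09],[0.34,-0.34,-0.09],[0.34,-0.34,-0.09],[0.34,-0.34,-0.09],[0,0,0],[0,0,0],[0,0,0],[0,0,0]], "turn": [[0,-0.67,0],[0,-0.67,0],[0,-0.67,0],[0,-0.67,0],[0,-0.67,0],[0,-0.67,0],[0,0,0],[0,0,0],[0,0,0],[0,0,0]], "hand": [0,0,0,0,0,0,0,0,0,0]}}

```text
time_s: 23.25
position: [0.4108, -0.192, 0.215]
tool_rot: [[-0.788, 0.097, 0.608], [0.079, 0.995, -0.056], [-0.61, 0.004, -0.792]]
ft_force: [0.3, -0.1, -0.6]
grip_width: -0.0001
gripper_force: 0.0
```

```bash
python3 - <<'E'
from h import *
s=observe();print(jl(s["position"]),s["q"])
R=tiltR(40);b=jw([-.19,.016,.045]);plan(b,R,7)
c=camera_info("wrist");np.save("w6.npy",c,allow_pickle=True);cv2.imwrite("pics/w6.png",get_image("wrist"));print(-np.array(c["world_to_cam"])[:3,:3].T@np.array(c["world_to_cam"])[:3,3])
E
```

```text
[-0.17510007  0.03244747  0.21499364] [ -59.33435744   -0.93428114  113.74008561   39.86286287   50.41755992
 -165.20605303]
rows 7 offset [0.42, -0.061, 0.442] turn [-0.019, -0.057, -0.032]
[ 0.25263664 -0.17628027  0.29816494]
```

Request:
{"name": "drive_tool", "arguments": {"offset": [[0,0,0],[0,0,0],[0,0,0],[0,0,0],[0,0,0],[0,0,0],[0,0,0],[0,0,0],[0,0,0],[0,0,0]], "turn": [[0,0,1],[0,0,1],[0,0,1],[0,0,1],[0,0,1],[0,0,1],[0,0,1],[0,0,1],[0,0,1],[0,0,1]], "hand": [0,0,0,0,0,0,0,0,0,0]}}

```text
time_s: 24.55
position: [0.4106, -0.1922, 0.215]
tool_rot: [[-0.307, 0.732, 0.608], [0.903, 0.426, -0.056], [-0.3, 0.531, -0.792]]
ft_force: [0.3, 0.4, 0.4]
grip_width: -0.0001
gripper_force: 0.0
```

```bash
python3 - <<'E'
from h import *
print(observe()["q"])
E
```

```text
[ -59.37323622   -0.94355621  113.74916742   39.86931023   50.41981556
 -105.00579093]
```

Right direction. Continue the half turn.

Request:
{"name": "drive_tool", "arguments": {"offset": [[0,0,0],[0,0,0],[0,0,0],[0,0,0],[0,0,0],[0,0,0],[0,0,0],[0,0,0],[0,0,0],[0,0,0]], "turn": [[0,0,1],[0,0,1],[0,0,1],[0,0,1],[0,0,1],[0,0,1],[0,0,1],[0,0,1],[0,0,1],[0,0,1]], "hand": [0,0,0,0,0,0,0,0,0,0]}}

```text
time_s: 25.8
position: [0.4106, -0.1922, 0.215]
tool_rot: [[0.481, 0.632, 0.608], [0.82, -0.569, -0.056], [0.31, 0.525, -0.792]]
ft_force: [-0.9, -0.8, 0.7]
grip_width: -0.0001
gripper_force: 0.0
```

Request:
{"name": "drive_tool", "arguments": {"offset": [[0,0,0],[0,0,0],[0,0,0],[0,0,0],[0,0,0],[0,0,0],[0,0,0],[0,0,0],[0,0,0],[0,0,0]], "turn": [[0,0,1],[0,0,1],[0,0,1],[0,0,1],[0,0,1],[0,0,1],[0,0,1],[0,0,1],[0,0,1],[0,0,1]], "hand": [0,0,0,0,0,0,0,0,0,0]}}

```text
time_s: 27.05
position: [0.4107, -0.1922, 0.215]
tool_rot: [[0.788, -0.1, 0.608], [-0.083, -0.995, -0.056], [0.61, -0.006, -0.792]]
ft_force: [1.1, -0.9, 0.8]
grip_width: 0.0002
gripper_force: 0.0
```

```bash
python3 - <<'E'
from h import *
s=observe();print(jl(s["position"]),s["q"])
R=tiltR(40)@np.diag([-1,-1,1.]);a=jw([-.2,.016,.19]);b=jw([-.19,.016,.045]);plan(a,R,3);plan(b,R,6,a,R);print(R)
E
```

```text
[-0.17522984  0.03226183  0.21502336] [-59.3705198   -0.94494959 113.74809579  39.86971485  50.41976604
  14.99100574]
rows 3 offset [-0.289, 0.141, 0.036] turn [0.046, 0.133, -0.087]
rows 6 offset [-0.356, -0.0, 0.49] turn [0.0, 0.0, 0.0]
[[ 0.76417375 -0.06984309  0.64121792]
 [-0.05350291 -0.99755799 -0.04489427]
 [ 0.64278761  0.         -0.76604444]]
```

Request:
{"name": "drive_tool", "arguments": {"offset": [[-0.29,0.14,0.04],[-0.29,0.14,0.04],[-0.29,0.14,0.04],[-0.36,0,0.49],[-0.36,0,0.49],[-0.36,0,0.49],[-0.36,0,0.49],[-0.36,0,0.49],[-0.36,0,0.49],[0,0,0]], "turn": [[0.05,0.13,-0.09],[0.05,0.13,-0.09],[0.05,0.13,-0.09],[0,0,0],[0,0,0],[0,0,0],[0,0,0],[0,0,0],[0,0,0],[0,0,0]], "hand": [0,0,0,0,0,0,0,0,0,0]}}

```text
time_s: 28.3
position: [0.3941, -0.2073, 0.0429]
tool_rot: [[0.766, -0.066, 0.64], [-0.052, -0.998, -0.041], [0.641, -0.002, -0.768]]
ft_force: [-0.3, 0.4, 0.4]
grip_width: 0.0
gripper_force: 0.0
```

```bash
python3 - <<'E'
from h import *
s=observe();print(jl(s["position"]),s["q"])
R=tiltR(40)@np.diag([-1,-1,1.])
plan(jw([-.15,.016,.045]),R,4);plan(jw([-.14,.016,.045]),R,5)
c=camera_info("wrist");np.save("w7.npy",c,allow_pickle=True)
a=cv2.resize(get_image("wrist"),(440,330));b=cv2.resize(get_image("side")[170:320,140:280],(302,324));d=cv2.resize(get_image("scene")[145:240,190:320],(356,260))
m=np.zeros((590,800,3),np.uint8);m[:330,:440]=a;m[:324,440:742]=b;m[330:590,:356]=d
cv2.imwrite("pics/m7.png",m)
E
```

```text
[-0.19068078  0.0160715   0.04293892] [-66.05229531  24.21343056 132.16787407  86.42807501  34.68092702
 -51.2358616 ]
rows 4 offset [0.203, 0.001, 0.153] turn [-0.009, 0.006, 0.004]
rows 5 offset [0.201, 0.001, 0.155] turn [-0.007, 0.005, 0.004]
```

Request:
{"name": "drive_tool", "arguments": {"offset": [[0.15,0,0.13],[0.15,0,0.13],[0.15,0,0.12],[0.1,0,0.08],[0.1,0,0.08],[0.1,0,0.08],[0.05,0,0.04],[0.05,0,0.04],[0.03,0,0.03],[0,0,0]], "turn": [[0,0,0],[0,0,0],[0,0,0],[0,0,0],[0,0,0],[0,0,0],[0,0,0],[0,0,0],[0,0,0],[0,0,0]], "hand": [0,0,0,0,0,0,0,0,0,0]}}

```text
time_s: 29.7
position: [0.4399, -0.2107, 0.0443]
tool_rot: [[0.765, -0.066, 0.641], [-0.049, -0.998, -0.044], [0.642, 0.002, -0.767]]
ft_force: [0.2, -0.2, -0.4]
grip_width: -0.0001
gripper_force: 0.0
```

```bash
python3 - <<'E'
from h import *
s=observe();print(jl(s["position"]),s["ft_force"])
E
```

```text
[-0.14475997  0.01586855  0.04426016] [ 0.16239311 -0.21822163 -0.3790391 ]
```

Request:
{"name": "drive_tool", "arguments": {"offset": [[0.03,0,0.025],[0.03,0,0.025],[0.03,0,0.025],[0.03,0,0.025],[0,0,0],[0,0,0],[0,0,0],[0,0,0],[0,0,0],[0,0,0]], "turn": [[0,0,0],[0,0,0],[0,0,0],[0,0,0],[0,0,0],[0,0,0],[0,0,0],[0,0,0],[0,0,0],[0,0,0]], "hand": [0,0,0,0,0,0,0,0,0,0]}}

```text
time_s: 30.95
position: [0.4461, -0.2111, 0.0443]
tool_rot: [[0.765, -0.066, 0.641], [-0.05, -0.998, -0.044], [0.642, 0.002, -0.767]]
ft_force: [-0.1, -0.3, 0.7]
grip_width: 0.0001
gripper_force: 0.0
```

Request:
{"name": "drive_tool", "arguments": {"offset": [[0.02,0,0.016],[0.02,0,0.016],[0.02,0,0.016],[0.02,0,0.016],[0,0,0],[0,0,0],[0,0,0],[0,0,0],[0,0,0],[0,0,0]], "turn": [[0,0,0],[0,0,0],[0,0,0],[0,0,0],[0,0,0],[0,0,0],[0,0,0],[0,0,0],[0,0,0],[0,0,0]], "hand": [0,0,0,0,0,0,0,0,0,0]}}

```text
time_s: 32.2
position: [0.4502, -0.2113, 0.0444]
tool_rot: [[0.765, -0.066, 0.641], [-0.049, -0.998, -0.044], [0.642, 0.002, -0.767]]
ft_force: [-0.9, -0.3, -0.1]
grip_width: 0.0005
gripper_force: 0.4
```

Request:
{"name": "drive_tool", "arguments": {"offset": [[0.02,0,0.016],[0.02,0,0.016],[0.02,0,0.016],[0.02,0,0.016],[0,0,0],[0,0,0],[0,0,0],[0,0,0],[0,0,0],[0,0,0]], "turn": [[0,0,0],[0,0,0],[0,0,0],[0,0,0],[0,0,0],[0,0,0],[0,0,0],[0,0,0],[0,0,0],[0,0,0]], "hand": [0,0,0,0,0,0,0,0,0,0]}}

```text
time_s: 33.45
position: [0.4543, -0.2116, 0.0445]
tool_rot: [[0.765, -0.066, 0.641], [-0.049, -0.998, -0.044], [0.642, 0.002, -0.766]]
ft_force: [-0.7, -0.3, 0.7]
grip_width: -0.0002
gripper_force: 0.0
```

```bash
python3 - <<'E'
from h import *
s=observe();print(jl(s["position"]),s["ft_force"])
c=camera_info("wrist");np.save("w8.npy",c,allow_pickle=True)
im=get_image("wrist");cv2.imwrite("pics/w8.png",im)
b=get_image("side")[170:320,140:280];cv2.imwrite("pics/b8.png",b)
d=get_image("scene")[145:240,190:320];cv2.imwrite("pics/d8.png",d)
m=np.zeros((590,800,3),np.uint8);m[:345,:460]=cv2.resize(im,(460,345));m[:360,464:800]=cv2.resize(b,(336,360),interpolation=cv2.INTER_CUBIC)
m[350:590,:328]=cv2.resize(d,(328,240),interpolation=cv2.INTER_CUBIC)
m[362:590,335:]=cv2.resize(cv2.imread("pics/m7.png")[:330,:440],(465,228))
cv2.imwrite("pics/m8.png",m)
E
```

```text
[-0.13031933  0.01591464  0.04451888] [-0.71781452 -0.25562786  0.66661643]
```

View pics/m8.png

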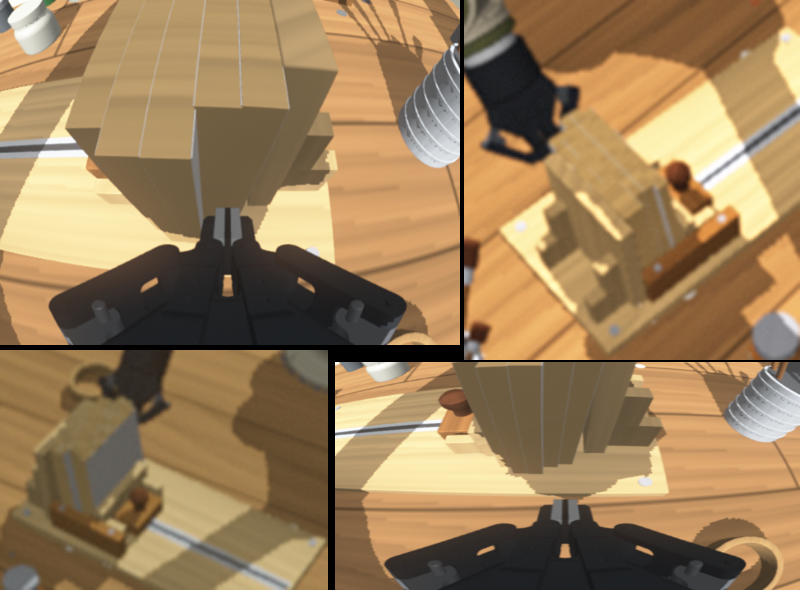

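```bash
python3 - <<'E'
from h import *
c=np.load("w8.npy",allow_pickle=True).item();k=560/460
for n,(u,v) in dict(p2l=(197,106),p12=(243,107),p1r=(288,109),p3r=(193,158),p34=(140,156),p45=(100,153),p5l=(98,154),p5t=(68,128)).items(): print(n,np.round(jl(fplane(c,u*k,v*k,.165)),4))
E
```

```text
p2l [-0.1365  0.0242  0.165 ]
p12 [-0.1368  0.0128  0.165 ]
p1r [-0.1371  0.0015  0.165 ]
p3r [-0.1508  0.0243  0.165 ]
p34 [-0.1503  0.0368  0.165 ]
p45 [-0.1493  0.0475  0.165 ]
p5l [-0.1496  0.048   0.165 ]
p5t [-0.1415  0.0597  0.165 ]
```

Request:
{"name": "drive_tool", "arguments": {"offset": [[0.02,0,0.016],[0.02,0,0.016],[0.02,0,0.016],[0.02,0,0.016],[0,0,0],[0,0,0],[0,0,0],[0,0,0],[0,0,0],[0,0,0]], "turn": [[0,0,0],[0,0,0],[0,0,0],[0,0,0],[0,0,0],[0,0,0],[0,0,0],[0,0,0],[0,0,0],[0,0,0]], "hand": [0,0,0,0,0,0,0,0,0,0]}}

```text
time_s: 34.85
position: [0.4584, -0.2119, 0.0446]
tool_rot: [[0.765, -0.066, 0.641], [-0.049, -0.998, -0.044], [0.642, 0.002, -0.766]]
ft_force: [0.0, -0.8, 0.3]
grip_width: 0.0005
gripper_force: 0.0
```

Request:
{"name": "drive_tool", "arguments": {"offset": [[0.02,0,0.016],[0.02,0,0.016],[0.02,0,0.016],[0.02,0,0.016],[0,0,0],[0,0,0],[0,0,0],[0,0,0],[0,0,0],[0,0,0]], "turn": [[0,0,0],[0,0,0],[0,0,0],[0,0,0],[0,0,0],[0,0,0],[0,0,0],[0,0,0],[0,0,0],[0,0,0]], "hand": [0,0,0,0,0,0,0,0,0,0]}}

```text
time_s: 36.1
position: [0.4603, -0.2119, 0.0442]
tool_rot: [[0.767, -0.068, 0.638], [-0.051, -0.998, -0.046], [0.639, 0.002, -0.769]]
ft_force: [-27.8, -0.8, 15.5]
grip_width: 0.0003
gripper_force: 13.8
```

Request:
{"name": "drive_tool", "arguments": {"offset": [[-0.39,0,-0.33],[-0.39,0,-0.33],[0,-0.35,0],[0,-0.35,0],[0.13,0,0.11],[0.13,0,0.11],[0.13,0,0.11],[0.13,0,0.11],[0.13,0,0.11],[0,0,0]], "turn": [[0,0,0],[0,0,0],[0,0,0],[0,0,0],[0,0,0],[0,0,0],[0,0,0],[0,0,0],[0,0,0],[0,0,0]], "hand": [0,0,0,0,0,0,0,0,0,0]}}

```text
time_s: 37.35
position: [0.4581, -0.1837, 0.0447]
tool_rot: [[0.765, -0.065, 0.641], [-0.049, -0.998, -0.043], [0.643, 0.002, -0.766]]
ft_force: [0.6, 0.1, 0.3]
grip_width: -0.0
gripper_force: 0.0
```

```bash
python3 - <<'E'
from h import *
s=observe();print(jl(s["position"]),s["ft_force"])
E
```

```text
[-0.12852851  0.04405562  0.04474538] [0.56487617 0.11008655 0.26543573]
```

Request:
{"name": "drive_tool", "arguments": {"offset": [[0.02,0,0.016],[0.02,0,0.016],[0.02,0,0.016],[0.02,0,0.016],[0.02,0,0.016],[0,0,0],[0,0,0],[0,0,0],[0,0,0],[0,0,0]], "turn": [[0,0,0],[0,0,0],[0,0,0],[0,0,0],[0,0,0],[0,0,0],[0,0,0],[0,0,0],[0,0,0],[0,0,0]], "hand": [0,0,0,0,0,0,0,0,0,0]}}

```text
time_s: 38.6
position: [0.462, -0.1839, 0.0446]
tool_rot: [[0.766, -0.066, 0.64], [-0.05, -0.998, -0.044], [0.641, 0.002, -0.767]]
ft_force: [-7.0, -0.4, 2.8]
grip_width: 0.0001
gripper_force: 3.5
```

```bash
python3 - <<'E'
from h import *
s=observe();print(jl(s["position"]),s["ft_force"])
E
```

```text
[-0.12453372  0.04407845  0.04456694] [-6.98401816 -0.3622178   2.75019284]
```

```bash
python3 - <<'E'
from h import *
F=np.diag([-1,-1,1.])
s=observe();p=np.array(s["position"]);T=np.array(s["tool_rot"])
p0=p+T@np.array([.766,0,.643])*.001-T@np.array([.766,0,.643])*.042;p1=p0+[0,0,.16]
plan(p0,T,3,p+T@np.array([.766,0,.643])*.001,T);plan(p1,T,5,p0,T)
R=toolR(JA,0)@F;a=jw([-.065,.165,.19]);plan(a,R,10,p1,T);plan(jw([-.065,.165,.026]),R,7,a,R);print(jl(p1))
E
```

```text
rows 3 offset [-0.268, -0.0, -0.225] turn [0.0, 0.0, 0.0]
rows 5 offset [0.513, 0.001, -0.614] turn [0.0, 0.0, 0.0]
rows 10 offset [0.225, -0.302, 0.131] turn [0.0, -0.665, 0.004]
rows 7 offset [0.0, 0.0, 0.586] turn [0.0, 0.0, 0.0]
[-0.16553759  0.04393982  0.20465355]
```

Request:
{"name": "drive_tool", "arguments": {"offset": [[0.02,0,0.016],[0,0,0],[-0.27,0,-0.23],[-0.27,0,-0.23],[-0.27,0,-0.22],[0.51,0,-0.61],[0.51,0,-0.61],[0.51,0,-0.61],[0.51,0,-0.61],[0.51,0,-0.61]], "turn": [[0,0,0],[0,0,0],[0,0,0],[0,0,0],[0,0,0],[0,0,0],[0,0,0],[0,0,0],[0,0,0],[0,0,0]], "hand": [0,0,0,0,0,0,0,0,0,0]}}

```text
time_s: 39.85
position: [0.4212, -0.181, 0.2048]
tool_rot: [[0.765, -0.066, 0.641], [-0.049, -0.998, -0.044], [0.642, 0.002, -0.766]]
ft_force: [0.5, 0.1, -1.3]
grip_width: -0.0004
gripper_force: 0.0
```

Request:
{"name": "drive_tool", "arguments": {"offset": [[0.23,-0.3,0.13],[0.23,-0.3,0.13],[0.23,-0.3,0.13],[0.23,-0.3,0.13],[0.22,-0.3,0.13],[0.22,-0.3,0.13],[0.22,-0.3,0.13],[0.22,-0.3,0.13],[0.22,-0.3,0.13],[0.22,-0.3,0.13]], "turn": [[0,-0.67,0],[0,-0.67,0],[0,-0.67,0],[0,-0.67,0],[0,-0.67,0],[0,-0.66,0],[0,-0.66,0],[0,-0.66,0],[0,-0.66,0],[0,-0.66,0]], "hand": [0,0,0,0,0,0,0,0,0,0]}}

```text
time_s: 41.1
position: [0.5297, -0.0674, 0.1891]
tool_rot: [[0.998, -0.066, -0.001], [-0.066, -0.998, -0.002], [-0.001, 0.002, -1.0]]
ft_force: [-0.4, 0.3, -0.1]
grip_width: -0.0002
gripper_force: 0.0
```

```bash
python3 - <<'E'
from h import *
s=observe();print(jl(s["position"]),s["q"])
plan(jw([-.065,.165,.026]),toolR(JA,0)@np.diag([-1,-1,1.]),8)
E
```

```text
[-0.06519083  0.1650028   0.1890821 ] [-19.91277807  21.14769875  78.92151946  -0.10563366  79.96456964
  73.88269302]
rows 8 offset [0.001, -0.0, 0.51] turn [0.002, 0.001, 0.005]
```

Request:
{"name": "drive_tool", "arguments": {"offset": [[0,0,0.51],[0,0,0.51],[0,0,0.51],[0,0,0.51],[0,0,0.51],[0,0,0.51],[0,0,0.51],[0,0,0.51],[0,0.25,0],[0,0.25,0]], "turn": [[0,0,0],[0,0,0],[0,0,0],[0,0,0],[0,0,0],[0,0,0],[0,0,0],[0,0,0],[0,0,0],[0,0,0]], "hand": [0,0,0,0,0,0,0,0,0,0]}}

```text
time_s: 42.35
position: [0.5286, -0.0891, 0.0267]
tool_rot: [[0.998, -0.066, 0.002], [-0.066, -0.998, -0.002], [0.002, 0.002, -1.0]]
ft_force: [0.6, 0.3, 0.7]
grip_width: 0.0004
gripper_force: 0.0
```

Request:
{"name": "drive_tool", "arguments": {"offset": [[0,0.08,0],[0,0.08,0],[0,0.06,0],[0,0.04,0],[0,0.03,0],[0,0.03,0],[0,0.02,0],[0,0,0],[0,0,0],[0,0,0]], "turn": [[0,0,0],[0,0,0],[0,0,0],[0,0,0],[0,0,0],[0,0,0],[0,0,0],[0,0,0],[0,0,0],[0,0,0]], "hand": [0,0,0,0,0,0,0,0,0,0]}}

```text
time_s: 43.6
position: [0.5277, -0.1006, 0.0267]
tool_rot: [[0.998, -0.066, 0.003], [-0.066, -0.998, -0.0], [0.003, -0.0, -1.0]]
ft_force: [3.0, 8.0, 2.9]
grip_width: 0.0003
gripper_force: 3.9
```

```bash
python3 - <<'E'
from h import *
s=observe();print(jl(s["position"]),s["ft_force"])
E
```

```text
[-0.06483012  0.13181423  0.02672607] [3.02173574 8.01559204 2.90821306]
```

Request:
{"name": "drive_tool", "arguments": {"offset": [[0,0.02,0],[0,0.02,0],[0,0,0],[0,0,0],[0,0,0],[0,0,0],[0,0,0],[0,0,0],[0,0,0],[0,0,0]], "turn": [[0,0,0],[0,0,0],[0,0,0],[0,0,0],[0,0,0],[0,0,0],[0,0,0],[0,0,0],[0,0,0],[0,0,0]], "hand": [0,0,0,0,0,0,0,0,0,0]}}

```text
time_s: 44.85
position: [0.5276, -0.1022, 0.0267]
tool_rot: [[0.998, -0.066, 0.002], [-0.066, -0.998, 0.0], [0.002, -0.0, -1.0]]
ft_force: [1.3, 8.0, 3.8]
grip_width: -0.0002
gripper_force: 3.9
```

```bash
python3 - <<'E'
from h import *
s=observe();print(jl(s["position"]),s["ft_force"])
E
```

```text
[-0.0648501   0.13020383  0.02670613] [1.2719493  8.04903985 3.82531572]
```

Still moving at 8 N; keep pushing until it stalls.

Request:
{"name": "drive_tool", "arguments": {"offset": [[0,0.02,0],[0,0.02,0],[0,0.02,0],[0,0,0],[0,0,0],[0,0,0],[0,0,0],[0,0,0],[0,0,0],[0,0,0]], "turn": [[0,0,0],[0,0,0],[0,0,0],[0,0,0],[0,0,0],[0,0,0],[0,0,0],[0,0,0],[0,0,0],[0,0,0]], "hand": [0,0,0,0,0,0,0,0,0,0]}}

```text
time_s: 46.1
position: [0.5275, -0.1037, 0.0267]
tool_rot: [[0.998, -0.066, 0.003], [-0.066, -0.998, 0.001], [0.002, -0.002, -1.0]]
ft_force: [2.6, 13.0, 4.4]
grip_width: 0.0003
gripper_force: 6.4
```

```bash
python3 - <<'E'
from h import *
s=observe();print(jl(s["position"]),s["ft_force"])
E
```

```text
[-0.06486769  0.12872995  0.02673017] [ 2.5796717  12.95179727  4.39337267]
```

Request:
{"name": "drive_tool", "arguments": {"offset": [[0,0.02,0],[0,0.02,0],[0,0.02,0],[0,0,0],[0,0,0],[0,0,0],[0,0,0],[0,0,0],[0,0,0],[0,0,0]], "turn": [[0,0,0],[0,0,0],[0,0,0],[0,0,0],[0,0,0],[0,0,0],[0,0,0],[0,0,0],[0,0,0],[0,0,0]], "hand": [0,0,0,0,0,0,0,0,0,0]}}

```text
time_s: 47.35
position: [0.5275, -0.1039, 0.0268]
tool_rot: [[0.998, -0.066, 0.003], [-0.066, -0.998, 0.005], [0.003, -0.005, -1.0]]
ft_force: [6.4, 25.9, 5.1]
grip_width: -0.0001
gripper_force: 12.6
```

```bash
python3 - <<'E'
from h import *
s=observe();print(jl(s["position"]),s["ft_force"])
E
```

```text
[-0.06488193  0.12851746  0.02677368] [ 6.35831944 25.91637142  5.14038913]
```

Request:
{"name": "drive_tool", "arguments": {"offset": [[0,-0.1,0],[0,-0.3,0],[0,0,-0.8],[0,0,-0.8],[0,0,-0.8],[0,0,-0.8],[0,0,-0.8],[0,0,-0.4],[0,0,0],[0,0,0]], "turn": [[0,0,0],[0,0,0],[0,0,0],[0,0,0],[0,0,0],[0,0,0],[0,0,0],[0,0,0],[0,0,0],[0,0,0]], "hand": [0,0,0,0,0,0,0,0,0,0]}}

```text
time_s: 48.6
position: [0.5273, -0.0917, 0.2011]
tool_rot: [[0.998, -0.066, -0.0], [-0.066, -0.998, -0.001], [-0.0, 0.001, -1.0]]
ft_force: [-0.4, -0.3, 0.1]
grip_width: -0.0001
gripper_force: 0.0
```

```bash
cat > rect.py <<'E'
from h import *
c=camera_info("wrist");im=get_image("wrist");np.save("w9.npy",c,allow_pickle=True);cv2.imwrite("pics/w9.png",im)
W=np.array(c["world_to_cam"]);print("cam jig",jl(-W[:3,:3].T@W[:3,3]))
g=im.astype(np.float32).mean(2)
def row(pts): 
    q=fproj(c,np.array([jw(p) for p in pts])).astype(np.float32)
    return cv2.remap(g,q[:,0].reshape(1,-1),q[:,1].reshape(1,-1),cv2.INTER_LINEAR)[0]
print("profile along y at x=-.04,-.09, z=.165")
for x in(-.03,-.06,-.1):print(x,row([(x,y,.165) for y in np.arange(-.022,.09,.002)]).astype(int).tolist())
print("along x, x from .012 to -.012 and -.12 to -.142 step 2")
for k in range(5):
    y=.006+.012*k
    print(k+1,row([(x,y,.165) for x in np.arange(.014,-.015,-.002)]).astype(int).tolist(),row([(x,y,.165) for x in np.arange(-.116,-.147,-.002)]).astype(int).tolist())
E
python3 rect.py
```

```text
cam jig [0.0113706  0.14179746 0.36460005]
profile along y at x=-.04,-.09, z=.165
-0.03 [153, 153, 153, 171, 203, 207, 209, 210, 211, 212, 210, 206, 193, 198, 198, 198, 198, 198, 199, 199, 199, 199, 199, 199, 199, 199, 199, 199, 199, 198, 198, 198, 198, 199, 198, 199, 210, 211, 210, 210, 210, 210, 181, 104, 106, 106, 107, 106, 106, 106, 105, 105, 105, 105, 104, 195]
-0.06 [152, 152, 150, 176, 209, 211, 212, 213, 213, 212, 211, 209, 197, 202, 203, 203, 203, 203, 203, 203, 203, 203, 203, 203, 203, 203, 203, 203, 203, 203, 203, 203, 203, 203, 203, 203, 206, 206, 206, 206, 205, 206, 155, 106, 108, 108, 107, 107, 107, 107, 107, 105, 105, 106, 107, 194]
-0.1 [142, 143, 143, 170, 215, 214, 212, 210, 208, 206, 204, 202, 200, 208, 208, 208, 208, 208, 208, 208, 208, 208, 208, 208, 208, 208, 208, 208, 208, 208, 208, 208, 208, 208, 208, 208, 209, 210, 210, 210, 210, 211, 187, 103, 107, 105, 105, 105, 106, 105, 105, 103, 102, 117, 114, 113]
along x, x from .012 to -.012 and -.12 to -.142 step 2
1 [153, 152, 134, 78, 77, 78, 79, 126, 206, 203, 188, 196, 200, 202, 202] [200, 204, 205, 205, 206, 207, 206, 143, 67, 67, 66, 66, 63, 63, 63, 73]
2 [153, 153, 123, 76, 77, 78, 78, 127, 206, 202, 189, 196, 201, 202, 203] [200, 204, 205, 205, 206, 208, 207, 176, 144, 144, 142, 138, 129, 127, 136, 122]
3 [136, 136, 109, 74, 76, 77, 84, 130, 206, 202, 190, 196, 201, 202, 203] [199, 203, 205, 205, 206, 207, 207, 174, 146, 147, 145, 142, 138, 139, 144, 148]
4 [130, 134, 98, 73, 76, 76, 90, 124, 206, 203, 189, 196, 201, 202, 203] [201, 204, 205, 205, 206, 208, 207, 175, 146, 148, 146, 144, 141, 102, 44, 41]
5 [85, 87, 89, 89, 90, 83, 89, 88, 94, 94, 95, 94, 104, 205, 203] [207, 212, 212, 204, 194, 199, 203, 205, 206, 190, 71, 42, 42, 41, 40, 39]
```

```bash
python3 - <<'E'
from h import *
c=np.load("w9.npy",allow_pickle=True).item();g=cv2.imread("pics/w9.png").astype(np.float32).mean(2)
def row(pts):
    q=fproj(c,np.array([jw(p) for p in pts])).astype(np.float32)
    return cv2.remap(g,q[:,0].reshape(1,-1),q[:,1].reshape(1,-1),cv2.INTER_LINEAR)[0]
for y in(.08,.1,.115):print(y,row([(x,y,.06) for x in np.arange(.026,-.02,-.002)]).astype(int).tolist())
F=np.diag([-1,-1,1.]);R=tiltR(40)@F;a=jw([-.172,.05,.205]);b=jw([-.172,.05,.045])
plan(a,R,10);plan(b,R,6,a,R);plan(jw([-.14,.05,.045]),R,4,b,R)
E
```

```text
0.08 [126, 131, 134, 135, 123, 131, 135, 133, 128, 130, 133, 136, 133, 138, 130, 90, 73, 117, 201, 189, 183, 179, 174]
0.1 [124, 129, 133, 134, 118, 131, 135, 136, 135, 130, 132, 133, 133, 137, 137, 136, 125, 125, 206, 205, 205, 204, 189]
0.115 [125, 129, 133, 134, 123, 133, 135, 141, 163, 167, 145, 132, 132, 136, 137, 138, 134, 130, 128, 130, 132, 137, 136]
rows 10 offset [-0.255, 0.226, -0.093] turn [-0.0, 0.667, 0.004]
rows 6 offset [-0.429, 0.0, 0.511] turn [0.0, 0.0, 0.0]
rows 4 offset [0.153, -0.0, 0.129] turn [0.0, 0.0, 0.0]
```

Request:
{"name": "drive_tool", "arguments": {"offset": [[-0.26,0.23,-0.09],[-0.26,0.23,-0.09],[-0.26,0.23,-0.09],[-0.26,0.23,-0.09],[-0.25,0.22,-0.09],[-0.25,0.22,-0.09],[-0.25,0.22,-0.09],[-0.25,0.22,-0.1],[-0.25,0.22,-0.1],[-0.25,0.23,-0.1]], "turn": [[0,0.67,0],[0,0.67,0],[0,0.67,0],[0,0.67,0],[0,0.67,0],[0,0.67,0],[0,0.67,0],[0,0.66,0],[0,0.66,0],[0,0.66,0]], "hand": [0,0,0,0,0,0,0,0,0,0]}}

```text
time_s: 49.9
position: [0.4152, -0.1747, 0.2054]
tool_rot: [[0.762, -0.066, 0.644], [-0.05, -0.998, -0.044], [0.645, 0.001, -0.764]]
ft_force: [-0.1, -0.4, 0.6]
grip_width: -0.0001
gripper_force: 0.0
```

```bash
python3 - <<'E'
from h import *
s=observe();print(jl(s["position"]),s["q"])
F=np.diag([-1,-1,1.]);R=tiltR(40)@F;plan(jw([-.172,.05,.045]),R,6)
E
```

```text
[-0.17194323  0.05005657  0.20544662] [-58.85385133  -0.79851651 117.23053457  45.49188929  47.79425207
   8.07454713]
rows 6 offset [-0.431, -0.0, 0.511] turn [-0.002, -0.005, 0.006]
```

Request:
{"name": "drive_tool", "arguments": {"offset": [[-0.43,0,0.51],[-0.43,0,0.51],[-0.43,0,0.51],[-0.43,0,0.51],[-0.43,0,0.51],[-0.43,0,0.51],[0.15,0,0.13],[0.15,0,0.13],[0.15,0,0.13],[0.15,0,0.13]], "turn": [[0,0,0],[0,0,0],[0,0,0],[0,0,0],[0,0,0],[0,0,0],[0,0,0],[0,0,0],[0,0,0],[0,0,0]], "hand": [0,0,0,0,0,0,0,0,0,0]}}

```text
time_s: 51.15
position: [0.4481, -0.1771, 0.0462]
tool_rot: [[0.763, -0.066, 0.643], [-0.048, -0.998, -0.044], [0.645, 0.003, -0.764]]
ft_force: [0.1, 0.5, 0.9]
grip_width: -0.0
gripper_force: 0.0
```

Request:
{"name": "drive_tool", "arguments": {"offset": [[0.04,0,0.03],[0.04,0,0.03],[0.04,0,0.04],[0.04,0,0.03],[0.04,0,0.03],[0.04,0,0.04],[0.02,0,0.016],[0.02,0,0.016],[0,0,0],[0,0,0]], "turn": [[0,0,0],[0,0,0],[0,0,0],[0,0,0],[0,0,0],[0,0,0],[0,0,0],[0,0,0],[0,0,0],[0,0,0]], "hand": [0,0,0,0,0,0,0,0,0,0]}}

```text
time_s: 52.4
position: [0.4614, -0.1779, 0.0454]
tool_rot: [[0.764, -0.066, 0.642], [-0.05, -0.998, -0.044], [0.643, 0.001, -0.766]]
ft_force: [-5.3, 0.3, 3.9]
grip_width: -0.0002
gripper_force: 2.7
```

```bash
python3 - <<'E'
from h import *
s=observe();print(jl(s["position"]),s["ft_force"])
E
```

```text
[-0.1256198   0.05008238  0.045397  ] [-5.25694641  0.25153252  3.93208333]
```

Request:
{"name": "drive_tool", "arguments": {"offset": [[0.02,0,0.016],[0.02,0,0.016],[0.02,0,0.016],[0,0,0],[0,0,0],[0,0,0],[0,0,0],[0,0,0],[0,0,0],[0,0,0]], "turn": [[0,0,0],[0,0,0],[0,0,0],[0,0,0],[0,0,0],[0,0,0],[0,0,0],[0,0,0],[0,0,0],[0,0,0]], "hand": [0,0,0,0,0,0,0,0,0,0]}}

```text
time_s: 53.65
position: [0.4628, -0.1779, 0.0452]
tool_rot: [[0.766, -0.068, 0.64], [-0.051, -0.998, -0.045], [0.641, 0.002, -0.767]]
ft_force: [-25.3, -0.5, 15.4]
grip_width: 0.0001
gripper_force: 12.5
```

```bash
python3 - <<'E'
from h import *
s=observe();print(jl(s["position"]),s["ft_force"])
c=camera_info("wrist");im=get_image("wrist");np.save("w10.npy",c,allow_pickle=True);cv2.imwrite("pics/w10.png",im);g=im.astype(np.float32).mean(2)
W=np.array(c["world_to_cam"]);print("cam",jl(-W[:3,:3].T@W[:3,3]))
def row(pts):
    q=fproj(c,np.array([jw(p) for p in pts])).astype(np.float32)
    return cv2.remap(g,q[:,0].reshape(1,-1),q[:,1].reshape(1,-1),cv2.INTER_LINEAR)[0]
for k in range(5):
    y=.006+.012*k
    print(k+1,row([(x,y,.165) for x in np.arange(.014,-.015,-.002)]).astype(int).tolist(),row([(x,y,.165) for x in np.arange(-.116,-.153,-.002)]).astype(int).tolist())
for x in(-.03,-.1):print(x,row([(x,y,.165) for y in np.arange(-.022,.08,.002)]).astype(int).tolist())
E
```

```text
[-0.12423672  0.05015002  0.04516989] [-25.25701152  -0.45328334  15.35441622]
cam [-0.17003753  0.05099815  0.21909164]
1 [0, 0, 0, 0, 0, 0, 0, 0, 0, 0, 0, 0, 0, 0, 0] [133, 140, 140, 143, 142, 142, 146, 143, 89, 89, 95, 156, 165, 166, 152, 150, 157, 159, 154]
2 [0, 0, 0, 0, 0, 0, 0, 0, 0, 0, 0, 0, 0, 0, 0] [133, 138, 140, 142, 142, 143, 145, 143, 87, 88, 87, 88, 88, 87, 90, 158, 199, 164, 159]
3 [0, 0, 0, 0, 0, 0, 0, 0, 0, 0, 0, 0, 0, 0, 0] [132, 138, 140, 142, 141, 143, 144, 142, 87, 87, 87, 87, 86, 86, 86, 87, 89, 91, 92]
4 [0, 0, 0, 0, 0, 0, 0, 0, 0, 0, 0, 0, 0, 0, 0] [132, 137, 139, 141, 140, 141, 142, 142, 88, 87, 87, 86, 85, 85, 85, 85, 85, 86, 86]
5 [0, 0, 0, 0, 0, 0, 0, 0, 0, 0, 0, 0, 0, 0, 0] [131, 137, 138, 140, 139, 140, 142, 141, 87, 87, 87, 86, 86, 86, 86, 85, 86, 87, 87]
-0.03 [0, 0, 0, 0, 0, 0, 0, 0, 0, 0, 0, 0, 0, 0, 0, 0, 0, 0, 0, 0, 0, 0, 0, 0, 0, 0, 0, 0, 0, 0, 0, 0, 0, 0, 0, 0, 0, 0, 0, 0, 0, 0, 0, 0, 0, 0, 0, 0, 0, 0, 0]
-0.1 [97, 98, 98, 120, 222, 220, 218, 215, 204, 141, 140, 143, 143, 145, 145, 144, 144, 144, 144, 144, 143, 143, 143, 143, 142, 143, 142, 142, 143, 143, 142, 142, 142, 142, 142, 142, 142, 141, 142, 142, 142, 142, 108, 169, 170, 170, 170, 170, 170, 169, 170]
```

Request:
{"name": "drive_tool", "arguments": {"offset": [[-0.1,0,-0.08],[-0.27,0,-0.23],[-0.27,0,-0.23],[-0.27,0,-0.22],[0.51,0,-0.61],[0.51,0,-0.61],[0.51,0,-0.61],[0.51,0,-0.61],[0.51,0,-0.61],[0,0,0]], "turn": [[0,0,0],[0,0,0],[0,0,0],[0,0,0],[0,0,0],[0,0,0],[0,0,0],[0,0,0],[0,0,0],[0,0,0]], "hand": [0,0,0,0,0,0,0,0,0,0]}}

```text
time_s: 54.95
position: [0.4175, -0.1753, 0.2051]
tool_rot: [[0.761, -0.065, 0.645], [-0.047, -0.998, -0.046], [0.647, 0.005, -0.763]]
ft_force: [0.4, 0.4, 0.0]
grip_width: 0.0001
gripper_force: 0.0
```

```bash
cat > chk.py <<'E'
from h import *
c=camera_info("wrist");im=get_image("wrist");g=im.astype(np.float32).mean(2);cv2.imwrite("pics/w11.png",im)
W=np.array(c["world_to_cam"]);print("cam",jl(-W[:3,:3].T@W[:3,3]))
def row(pts):
    q=fproj(c,np.array([jw(p) for p in pts])).astype(np.float32)
    return cv2.remap(g,q[:,0].reshape(1,-1),q[:,1].reshape(1,-1),cv2.INTER_LINEAR)[0]
for k in range(5):
    y=.006+.012*k
    print(k+1,row([(x,y,.165) for x in np.arange(.014,-.015,-.002)]).astype(int).tolist(),row([(x,y,.165) for x in np.arange(-.116,-.147,-.002)]).astype(int).tolist())
for x in(-.03,-.1):print(x,row([(x,y,.165) for y in np.arange(-.022,.08,.002)]).astype(int).tolist())
print("stop top plate z.071");print(row([(-.1,y,.071) for y in np.arange(.05,.1,.002)]).astype(int).tolist())
E
python3 chk.py
```

```text
cam [-0.21655645  0.05079714  0.37867083]
1 [87, 86, 89, 92, 94, 94, 92, 97, 115, 117, 110, 110, 114, 116, 116] [117, 120, 122, 123, 123, 125, 125, 117, 80, 79, 79, 100, 153, 170, 170, 168]
2 [88, 87, 87, 91, 94, 93, 92, 100, 116, 116, 109, 111, 114, 115, 115] [116, 120, 121, 122, 123, 124, 124, 118, 80, 79, 79, 78, 79, 103, 159, 158]
3 [89, 86, 87, 90, 93, 94, 94, 99, 114, 116, 109, 109, 114, 115, 115] [115, 119, 121, 122, 122, 123, 124, 117, 77, 79, 78, 79, 78, 98, 159, 158]
4 [91, 88, 82, 77, 84, 97, 101, 105, 115, 116, 108, 109, 114, 115, 115] [115, 119, 121, 122, 121, 123, 123, 118, 78, 78, 79, 79, 83, 152, 158, 158]
5 [96, 103, 106, 102, 97, 92, 87, 96, 113, 115, 109, 109, 113, 114, 115] [114, 119, 121, 121, 121, 123, 123, 115, 78, 80, 78, 79, 97, 158, 158, 157]
-0.03 [136, 136, 135, 126, 120, 122, 123, 124, 123, 123, 122, 114, 113, 114, 114, 113, 113, 113, 114, 113, 113, 113, 114, 113, 113, 113, 113, 113, 113, 113, 112, 113, 112, 113, 113, 113, 112, 111, 112, 111, 112, 115, 96, 87, 89, 90, 90, 89, 90, 90, 90]
-0.1 [142, 150, 191, 146, 128, 126, 124, 123, 121, 119, 118, 116, 124, 124, 124, 124, 123, 124, 123, 124, 123, 123, 123, 123, 123, 123, 122, 124, 122, 123, 123, 123, 122, 123, 122, 122, 123, 122, 122, 122, 122, 125, 122, 116, 114, 113, 117, 100, 81, 79, 80]
stop top plate z.071
[79, 79, 79, 79, 79, 79, 79, 101, 182, 190, 187, 184, 180, 141, 121, 126, 133, 134, 126, 125, 130, 133, 128, 120, 117]
```

```bash
python3 -c "
from rig import env
print(env.close_job())"
```

```text
the job is handed in; nothing more can be done
None
```

The job is handed in at about 55 s: all five panels stand packed against the backstop and flush with the side fence, the stop was pushed up to the row until it stalled, and I saw no contact with the tube box or bystanders. My last camera measurements supported this, but the hand-in returned no verdict.

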